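# Raise a firebrick heat screen in running bond

### The job

Raise the little firebrick heat screen on the steel plate by two more courses in running bond, one whole brick and one half brick to a course, so that the half bricks change ends from course to course and the wall ends up three courses high with plumb ends and flush faces. Lay the bricks flat and close together with narrow joints like the first one, set them down rather than dropping them, then let go of them; the thin brick stays out of the wall, and it and the glassware, jar, bottles and cork ring stay where they are.

Things in the scene. Friction and masses are not known exactly. Their poses are not given: they have to be found in the camera images.
- footing: fixed steel plate 190 x 76 x 6 mm near the middle of the bench, turned any way, with the first course (fixed) along its centre line: whole brick, 4 mm open joint, half brick; 161 mm long, 52 wide, top 46 above the bench. Origin: plate's underside, mid-course; z up; x runs from the whole brick (centre x = -27.5 mm) to the half brick (centre +55); ends at -80.5 and +80.5.
- first_joint (a point): middle of the top of the first course's open joint, at x = +27.5 mm, z = 46 mm in the footing's axes. With 4 mm joints the second course's whole brick is centred over this point and its half brick lies at the footing's x = -55 mm, undersides at z = 46 mm; the third course lies as the first (whole -27.5, half +55), undersides at z = 86 mm.
- brick_a: loose whole firebrick, 106 x 52 x 40 mm, about 0.19 kg, one of two alike; half_b starts on top of it. It starts flat on the bench; buff firebrick. Origin at the centre of its underside, x along its length, y across its width, z up.
- brick_b: loose whole firebrick, 106 x 52 x 40 mm, about 0.19 kg, one of two alike. It starts flat on the bench; buff firebrick. Origin at the centre of its underside, x along its length, y across its width, z up.
- half_a: loose half firebrick, 51 x 52 x 40 mm, about 0.1 kg, one of two alike. It starts flat on the bench; buff firebrick. Origin at the centre of its underside, x along its length, y across its width, z up.
- half_b: loose half firebrick, 51 x 52 x 40 mm, about 0.1 kg, one of two alike; it starts lying on top of brick_a, its underside 40 mm above the bench, turned any way. Origin at the centre of its underside, x along its length (51 mm), z up.
- split: bystander: loose thin brick, 106 x 52 x only 20 mm, of the same firebrick, not for this wall. Origin at the centre of its underside, x along its length.
- flask: bystander: small conical glass flask, 52 mm across its foot, 75 mm tall, loose. Origin at the centre of its underside.
- beaker: bystander: small glass beaker, 52 mm across, 68 mm tall, loose. Origin at the centre of its underside.
- cork_ring: bystander: cork flask ring lying flat, 90 mm outside, 28 mm tall, loose. Origin at the centre of its underside.
- jar: bystander: small capped amber jar, 50 mm across, 66 mm tall, loose. Origin at the centre of its underside.
- wash_bottle: bystander: clear plastic bottle with a white cap, 58 mm across, 150 mm tall, loose, standing behind the bricks on one side. Origin at the centre of its underside.
- tall_bottle: bystander: amber glass bottle with a black cap, 58 mm across, 150 mm tall, loose, standing behind the bricks on the other side. Origin at the centre of its underside.
Not all that is in view belongs to the job. Leave any green look-alike of the brick_b alone.

How it is judged:
At the end, for the whole second after the job is handed in: Courses two and three each have one whole and one half brick (any of each), at rest, half bricks at alternate ends: each within 8 mm of its place along and across, 5 mm in height, 0.1 rad of the wall's line (half bricks: any quarter turn) and 0.08 rad of level (((x of brick_a in the frame of footing between 0.0195 and 0.0355 m and y of brick_a in the frame of footing between -0.008 and 0.008 m and z of brick_a in the frame of footing between 0.041 and 0.051 m and angle between each of brick_a, brick_b's own z axis and vertical below 0.08 rad and linear speed of each of brick_a, brick_b below 0.02 m/s and angle between the x axis of each of brick_a, brick_b and the x axis of footing, either way round below 0.1 rad and x of brick_b in the frame of footing between -0.0355 and -0.0195 m and y of brick_b in the frame of footing between -0.008 and 0.008 m and z of brick_b in the frame of footing between 0.081 and 0.091 m) or (x of brick_b in the frame of footing between 0.0195 and 0.0355 m and y of brick_b in the frame of footing between -0.008 and 0.008 m and z of brick_b in the frame of footing between 0.041 and 0.051 m and angle between each of brick_b, brick_a's own z axis and vertical below 0.08 rad and linear speed of each of brick_b, brick_a below 0.02 m/s and angle between the x axis of each of brick_b, brick_a and the x axis of footing, either way round below 0.1 rad and x of brick_a in the frame of footing between -0.0355 and -0.0195 m and y of brick_a in the frame of footing between -0.008 and 0.008 m and z of brick_a in the frame of footing between 0.081 and 0.091 m)) and ((x of half_a in the frame of footing between -0.063 and -0.047 m and y of half_a in the frame of footing between -0.008 and 0.008 m and z of half_a in the frame of footing between 0.041 and 0.051 m and angle between each of half_a, half_b's own z axis and vertical below 0.08 rad and linear speed of each of half_a, half_b below 0.02 m/s and (angle between the x axis of half_a and the x axis of footing, either way round below 0.1 rad or angle between the y axis of half_a and the x axis of footing, either way round below 0.1 rad) and x of half_b in the frame of footing between 0.047 and 0.063 m and y of half_b in the frame of footing between -0.008 and 0.008 m and z of half_b in the frame of footing between 0.081 and 0.091 m and (angle between the x axis of half_b and the x axis of footing, either way round below 0.1 rad or angle between the y axis of half_b and the x axis of footing, either way round below 0.1 rad)) or (x of half_b in the frame of footing between -0.063 and -0.047 m and y of half_b in the frame of footing between -0.008 and 0.008 m and z of half_b in the frame of footing between 0.041 and 0.051 m and angle between each of half_b, half_a's own z axis and vertical below 0.08 rad and linear speed of each of half_b, half_a below 0.02 m/s and (angle between the x axis of half_b and the x axis of footing, either way round below 0.1 rad or angle between the y axis of half_b and the x axis of footing, either way round below 0.1 rad) and x of half_a in the frame of footing between 0.047 and 0.063 m and y of half_a in the frame of footing between -0.008 and 0.008 m and z of half_a in the frame of footing between 0.081 and 0.091 m and (angle between the x axis of half_a and the x axis of footing, either way round below 0.1 rad or angle between the y axis of half_a and the x axis of footing, either way round below 0.1 rad)))); the robot touches nothing.
It fails at once if a bystander (thin brick, flask, beaker, cork ring, jar or bottle) is shifted by more than 25 mm (distance of any of split, flask, beaker, cork_ring, jar, wash_bottle, tall_bottle from where it was at the start of the episode above 0.025 m).
It fails at once if glassware, the jar or a bottle is tipped by more than 0.5 rad (angle between any of flask, beaker, jar, wash_bottle, tall_bottle's own z axis and vertical above 0.5 rad).
It fails at once if a brick falls free from higher than about 18 mm (faster than 0.6 m/s with no finger on it) ((linear speed of brick_a above 0.6 m/s and contact force between the fingers and brick_a below 0.3 N) or (linear speed of brick_b above 0.6 m/s and contact force between the fingers and brick_b below 0.3 N) or (linear speed of half_a above 0.6 m/s and contact force between the fingers and half_a below 0.3 N) or (linear speed of half_b above 0.6 m/s and contact force between the fingers and half_b below 0.3 N)).
It also fails if it takes over 72 s, if anything falls off the work surface, if the arm or the gripper's body presses on something with over 40 N, if the wrist force passes 120 N, or if a joint passes its speed limit or range.

### The arm

A 6-joint arm with a two-finger parallel gripper is mounted at the origin on the work surface. World frame = base frame: x ahead of the robot, y to its left, z up, the work surface at z = 0. Lengths are in m, angles in rad, forces in N, time in s.
With the tool pointing down it reaches from about 0.35 to 1 m from the base axis. Payload 7.1 kg.
Tool frame: the origin (TCP) lies on the centre line of the jaws, within the pads' length; the fingertips stand 17 mm ahead of it and the grasp point (between the pads) lies 2 mm behind it (env.nose_length is the distance from the TCP to the fingertips, in m); z points along the fingers, y is the direction in which the jaws open and shut (so a half turn about z gives the same grasp; the last joint's range is limited). The gripper opens to 85 mm and grips with 20 to 120 N. Pads are 22 mm wide; open, the fingers measure 114 mm over their backs; the gripper's body (76 mm by 85 mm) begins 54 mm behind the grasp point. The pads swing forward as they close: fully open they stand 13 mm farther back than shut.
Start: joints at [1.199, 0.423, 1.63, -0, 1.089, -0.019], TCP at [0.216, 0.587, 0.248] pointing down, gripper open.
Joint ranges: [-3, 3], [-0.9, 2.11], [0.09, 2.58], [-1.31, 4.45], [0.11, 2.69], [-2.54, 2.54]. Speed limits (rad/s): [2.39, 2.39, 3.01, 3.14, 3.14, 3.14].

### API

Orientations are given as [roll, pitch, yaw] about the fixed x, y, z axes, in that order (R = Rz(yaw) Ry(pitch) Rx(roll)).
In Python, from bench import env, snapshot, workorder gives the robot as it stands.
- The arm moves only by the tool jog_arm, never from a script. Its argument "rows" is one flat list of numbers, 7 for each row, row after row: the turn, a rotation vector about the world's x, y, z in rad, then the shift along the world's x, y, z in mm, then the opening, from 0 (shut) to 1 (fully open). In form: [ax, ay, az, x, y, z, jaw, ax, ay, az, x, y, z, jaw, ...]. A call has 1 to 12 rows; each row shifts and turns the commanded pose from where the row before left it; what a row does not reach is not made up. A row lasts 1/10 s, in which the tool goes at most 50 mm and 8.59 degrees, less where a joint would pass 70% of its speed; a pose out of reach is approached as far as the arm can. A call with a gripper value outside its range is refused whole. The fingers move at their own pace and stop on an object; the grip force is fixed at half the most. Time passes only in rows, so rows that do not move let the fingers close. It gives the time, the measured TCP pose, the force and the opening at its end, in the units of the state.
- env.observe(): the state, without advancing time (a new reading comes with each control period).
- snapshot(name): name is "scene" or "side" or "wrist"; returns a dict with "image" (400x640x3 uint8, red, green, blue), "fx", "fy", "cx", "cy" (pixels), "T" (4x4, takes a point from camera to world coordinates); the wrist camera has in their place "tool_from_camera" (4x4, takes a point from camera to tool coordinates, whose origin is the TCP and whose axes are the flange's). Camera axes: x right, y down, z forward; pixel columns grow to the right and rows downward; lengths in m; the calibration is good to about 2 mm. The wrist camera is an equidistant fisheye: a pixel r from the principal point sees the ray r / f radians off the axis. A picture is of the moment at which its call begins: read the wrist's pose just before it. There is no depth.
- workorder.hand_in(): hands the job in, once; it reports no verdict.
The state is a dict: "t": time; "qpos": joint angles; "qd": joint speeds; "effort": joint torques, N m; "ee_pos": TCP position; "orientation": TCP orientation; "force": force on the tool from outside, world axes, zero at the start; "torque": the same for the moment, N m; "grip_width": finger opening in m.
Only numpy, scipy, OpenCV 4.12 (cv2) and the standard library are available. Lean on these libraries where they do the work, as an engineer would, in place of code of your own. Each camera call takes 0.05 s, during which the arm holds its last target.

## Working session

There is one attempt and no reset: what is moved stays moved. The work goes in short steps, Python scripts to look and compute and a tool call to move; the robot and the scene stay as the last step left them, time stands still between calls to the robot, and variables do not carry over. Pictures are saved under pics/ and viewed, and the job is handed in when it is done.

Besides the shell and the picture viewer there is one more tool, called after "Emit:" by a JSON object that holds its "method" and its "body", one argument or row to a line. jog_arm: Moves the arm, as the interface text tells. Its arguments: {"type":"object","properties":{"rows":{"type":"array"}},"required":["rows"]}

```bash
ls; mkdir -p pics; python3 - <<'E'
from bench import env, snapshot, workorder
import cv2, numpy as np
print(env.observe())
for n in ["scene","side","wrist"]:
    s=snapshot(n); cv2.imwrite(f"pics/{n}0.png",s["image"][:,:,::-1])
    print(n,{k:(np.round(v,4).tolist() if hasattr(v,'tolist') else v) for k,v in s.items() if k!="image"})
    np.save(f"pics/{n}0.npy",s,allow_pickle=True)
E
```

```text
pics
{'t': 0.0, 'qpos': array([ 1.19899848e+00,  4.23853689e-01,  1.63070054e+00, -2.22473887e-05,
        1.08858594e+00, -1.90164810e-02]), 'qd': array([ 0.00020556,  0.00021297,  0.0003705 , -0.00225459, -0.0014572 ,
        0.00154087]), 'effort': array([-5.23551047e-03, -5.57385814e+01, -2.81737179e+01, -2.16388694e-04,
        7.27216233e-03, -1.07680137e-06]), 'ee_pos': array([0.21574394, 0.58602545, 0.2475335 ]), 'orientation': array([-3.14004505e+00, -9.73542454e-06,  2.78882161e+00]), 'force': array([-0.14043303, -0.1126534 ,  0.86770043]), 'torque': array([0.02907102, 0.05153147, 0.008035  ]), 'grip_width': 0.0854026751054975}
scene {'fx': 420.75821397805373, 'fy': 420.75821397805373, 'cx': 319.8225541968931, 'cy': 196.63124070431726, 'T': [[-0.2227, 0.7244, -0.6524, 1.2774], [0.9748, 0.1593, -0.1558, 0.2398], [-0.0089, -0.6707, -0.7417, 0.9113], [0.0, 0.0, 0.0, 1.0]]}
side {'fx': 452.10423446106, 'fy': 452.10423446106, 'cx': 315.4632172937389, 'cy': 201.82274869686748, 'T': [[0.7004, -0.478, 0.5301, -0.298], [-0.7136, -0.4856, 0.505, -0.7123], [0.016, -0.7319, -0.6812, 1.0948], [0.0, 0.0, 0.0, 1.0]]}
wrist {'fx': 309.70691628693146, 'fy': 309.70691628693146, 'cx': 317.23291523123476, 'cy': 204.2688880330595, 'tool_from_camera': [[0.0008, -0.9583, -0.2856, 0.0748], [1.0, 0.0007, 0.0003, -0.0], [-0.0001, -0.2857, 0.9583, -0.1255], [0.0, 0.0, 0.0, 1.0]]}
```

View pics/scene0.png

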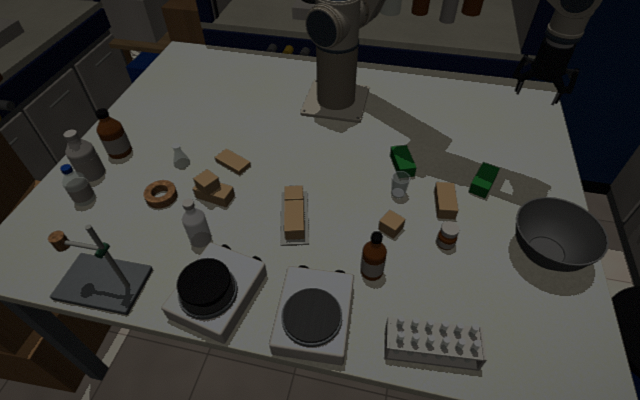

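View pics/side0.png

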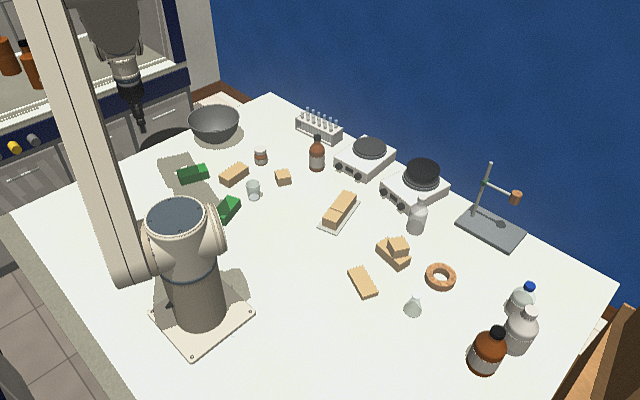

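View pics/wrist0.png

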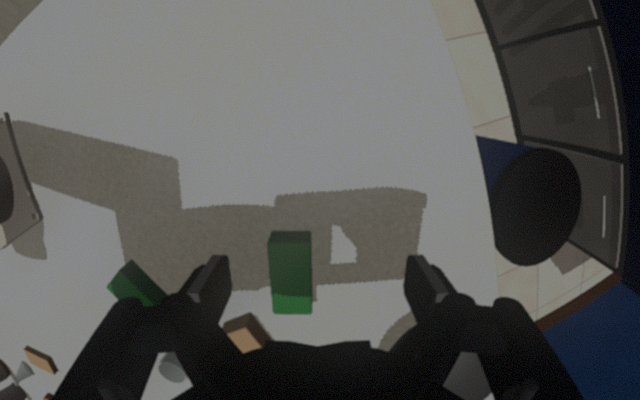

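The candidates are, by scene-image pixel:
- **brick_b:** buff whole brick at (446,200).
- **half_a:** half brick at (391,223).
- **brick_a with half_b on top:** (213,190) and (207,181).
- **split (leave alone):** thin brick at (232,160).
- **Green look-alikes (leave alone):** (402,160) and (484,180).
- **First course:** fixed, at (294,212).

Next I'll take close crops.

```bash
python3 - <<'E'
import cv2, numpy as np
im=cv2.imread('pics/scene0.png'); sd=cv2.imread('pics/side0.png')
def crop(im,x,y,w,h,k): return cv2.resize(np.clip(im[y:y+h,x:x+w].astype(float)*1.3,0,255).astype(np.uint8),None,fx=k,fy=k,interpolation=cv2.INTER_CUBIC)
a=np.hstack([crop(im,180,145,70,75,5),crop(im,265,175,70,75,5)])
b=crop(im,375,170,90,75,5)
cv2.imwrite('pics/c1.png',a); cv2.imwrite('pics/c2.png',b)
cv2.imwrite('pics/c3.png',np.hstack([crop(sd,310,180,60,60,5),crop(sd,365,225,60,60,5)]))
cv2.imwrite('pics/c4.png',crop(sd,210,145,100,60,6))
E
```

```text
(no output)
```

View pics/c1.png

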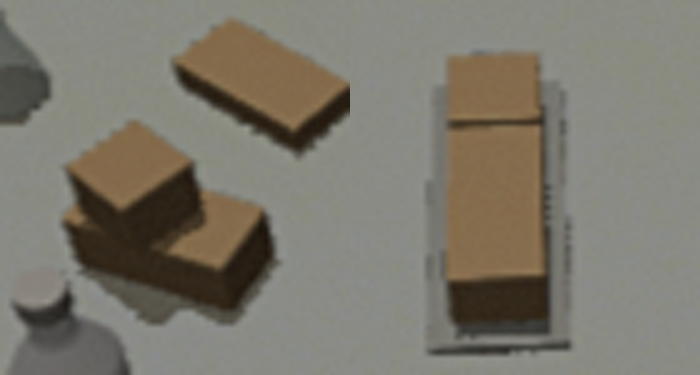

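View pics/c2.png

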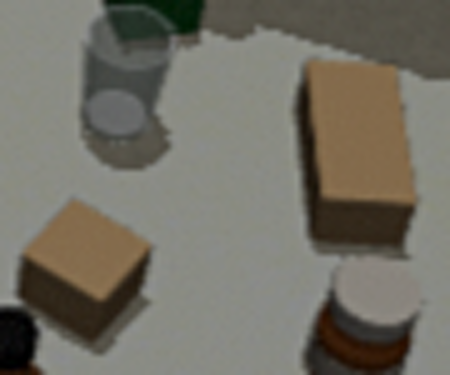

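View pics/c3.png

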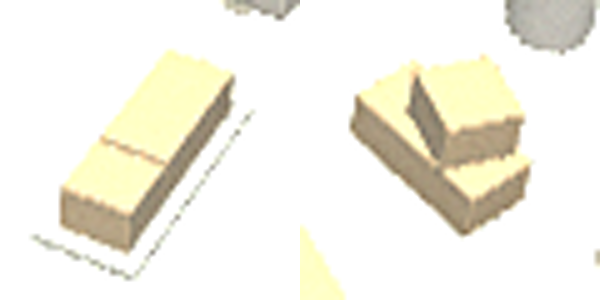

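View pics/c4.png

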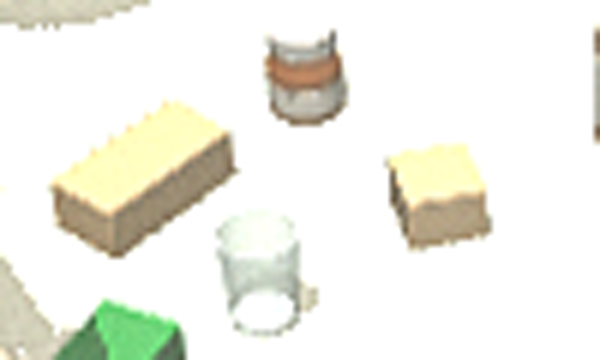

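```bash
cat > h.py <<'E'
import cv2, numpy as np
def ray(s,uv,R=None):
    uv=np.atleast_2d(uv).astype(float)
    return np.c_[(uv[:,0]-s['cx'])/s['fx'],(uv[:,1]-s['cy'])/s['fy'],np.ones(len(uv))]
def cast(s,uv,z):
    T=np.array(s['T']); d=ray(s,uv)@T[:3,:3].T; o=T[:3,3]
    return o+d*((z-o[2])/d[:,2])[:,None]
def Rrpy(o):
    from scipy.spatial.transform import Rotation as R
    return R.from_euler('xyz',o).as_matrix()
def wcast(s,ob,uv,z):
    uv=np.atleast_2d(uv).astype(float)
    p=(uv-[s['cx'],s['cy']])/s['fx']; r=np.linalg.norm(p,axis=1)+1e-9
    d=np.c_[p/r[:,None]*np.sin(r)[:,None],np.cos(r)]
    M=np.array(s['tool_from_camera']); Rt=Rrpy(ob['orientation'])
    d=d@M[:3,:3].T@Rt.T; o=Rt@M[:3,3]+ob['ee_pos']
    return o+d*((z-o[2])/d[:,2])[:,None]
def rect(P):
    (c,(w,h),a)=cv2.minAreaRect((P[:,:2]*1000).astype(np.float32))
    if w<h: w,h,a=h,w,a+90
    a=(a+90)%180-90
    return np.round([c[0],c[1],w,h,a],1)
def load(n): return np.load(f'pics/{n}.npy',allow_pickle=True).item()
E
python3 - <<'E'
from h import *
for n,vt,sat in [('scene0',95,1.25),('side0',205,1.15)]:
    s=load(n); im=s['image'].astype(float)
    r,g,b=im[...,0],im[...,1],im[...,2]
    m=((r>vt)&(r>sat*b)&(r>g*1.05)).astype(np.uint8)
    cv2.imwrite(f'pics/m_{n}.png',m*255)
    print(n)
    k,l,st,c=cv2.connectedComponentsWithStats(m,connectivity=4)
    for i in range(1,k):
        if 80<st[i,4]<3000:
            cs,_=cv2.findContours((l==i).astype(np.uint8),cv2.RETR_EXTERNAL,cv2.CHAIN_APPROX_NONE)
            P=cs[0][:,0,:]
            print(np.round(c[i]),st[i,4],[ (z,rect(cast(s,P,z/1000)).tolist()) for z in (20,40,46,80)])
s=load('scene0');
for nm,uv,z in [('tallb',(375,240),.15),('tallb base',(372,275),0.),('washb top',(189,206),.14),('wash base',(200,243),0),('jar top',(450,227),.066),('beaker base',(400,194),0)]: print(nm,cast(s,uv,z).round(3))
E
```

```text
scene0
[232. 159.] 359 [(20, [396.7, -251.1, 102.8, 49.6, 66.1]), (40, [416.5, -240.1, 100.5, 48.5, 66.1]), (46, [422.4, -236.8, 99.8, 48.1, 66.1]), (80, [456.0, -218.0, 95.9, 46.2, 66.1])]
[205. 177.] 214 [(20, [489.5, -299.5, 51.7, 51.5, -28.3]), (40, [507.2, -287.4, 50.5, 50.3, -28.3]), (46, [512.5, -283.8, 50.2, 50.0, -28.3]), (80, [542.5, -263.2, 48.2, 48.0, -28.3])]
[447. 196.] 474 [(20, [409.9, 405.6, 105.8, 50.1, 7.2]), (40, [429.4, 401.9, 103.5, 49.0, 7.2]), (46, [435.2, 400.8, 102.7, 48.7, 7.2]), (80, [468.3, 394.5, 98.7, 46.8, 7.2])]
[223. 190.] 130 [(20, [529.2, -229.7, 50.4, 36.5, -8.4]), (40, [546.0, -219.2, 49.3, 35.6, -8.4]), (46, [551.0, -216.0, 48.9, 35.4, -8.4]), (80, [579.6, -198.1, 47.0, 34.0, -8.4])]
[293. 192.] 224 [(20, [492.0, -27.8, 50.7, 50.6, 17.7]), (40, [509.6, -21.8, 49.5, 49.5, 17.7]), (46, [514.9, -19.9, 49.2, 49.1, 17.7]), (80, [544.9, -9.7, 47.3, 47.2, 17.7])]
[293. 215.] 561 [(20, [573.6, -4.1, 106.3, 51.0, 16.1]), (40, [589.4, 1.4, 104.0, 49.9, 16.1]), (46, [594.2, 3.0, 103.2, 49.5, 16.1]), (80, [621.0, 12.4, 99.2, 47.6, 16.1])]
[392. 219.] 263 [(
[... 1275 characters left out ...]
, 103.0, 50.1, 66.1]), (40, [382.4, -258.4, 101.1, 49.2, 66.1]), (46, [378.5, -261.0, 100.6, 48.9, 66.1]), (80, [356.6, -275.6, 97.3, 47.3, 66.1])]
[604. 340.] 95 [(20, [708.4, -831.1, 102.4, 16.4, 2.0]), (40, [689.7, -828.9, 100.5, 16.1, 2.0]), (46, [684.1, -828.3, 99.9, 16.0, 2.0]), (80, [652.2, -824.5, 96.7, 15.5, 2.0])]
[590. 371.] 305 [(20, [585.3, -834.0, 105.0, 36.0, 7.5]), (40, [568.8, -831.7, 103.1, 35.3, 7.5]), (46, [563.9, -831.0, 102.5, 35.1, 7.5]), (80, [536.0, -827.2, 99.2, 34.0, 7.5])]
tallb [[0.708 0.229 0.15 ]]
tallb base [[0.705 0.234 0.   ]]
washb top [[ 0.697 -0.226  0.14 ]]
wash base [[ 0.707 -0.226  0.   ]]
jar top [[0.564 0.407 0.066]]
beaker base [[0.415 0.275 0.   ]]
```

```bash
python3 - <<'E'
import cv2,numpy as np
cv2.imwrite('pics/mm.png',np.vstack([cv2.imread('pics/m_scene0.png')[130:260],cv2.imread('pics/m_side0.png')[130:330]]))
E
```

```text
(no output)
```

View pics/mm.png

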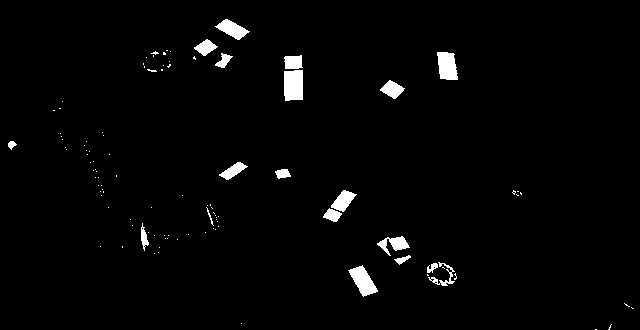

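Both views agree within 2 mm on every piece, and the sizes fit. The pieces, in mm:
- **half_a:** (547, 263), 28° off square.
- **brick_b:** (429, 402), at 7°.
- **half_b:** (542, -263).
- **Course:** whole at (593, 4), half at (514, -19), 82.4 mm apart and running at 196°.

I'll start with half_a and hover above it first.

Emit:
{"method": "jog_arm", "body": {
  "rows": [0, 0, -0.0125, 28, -27, -8, 1, 0, 0, -0.0125, 28, -27, -8, 1, 0, 0, -0.0125, 28, -27, -8, 1, 0, 0, -0.0125, 28, -27, -8, 1, 0, 0, -0.0125, 28, -27, -8, 1, 0, 0, -0.0125, 28, -27, -8, 1, 0, 0, -0.0125, 28, -27, -8, 1, 0, 0, -0.0125, 28, -27, -8, 1, 0, 0, -0.0125, 28, -27, -8, 1, 0, 0, -0.0125, 28, -27, -8, 1, 0, 0, -0.0125, 28, -27, -8, 1, 0, 0, -0.005, 23, -26, -8, 1]
}}

```text
t: 1.35
ee_pos: [0.5482, 0.2621, 0.1518]
orientation: [3.142, 0.0, 2.645]
force: [1.5, 0.5, -0.6]
grip_width: 0.0856
```

```bash
cat >> h.py <<'E'
def shot(tag,name='wrist'):
    from bench import env, snapshot
    ob=env.observe(); s=snapshot(name); s['ob']=ob
    np.save(f'pics/{tag}.npy',s,allow_pickle=True); cv2.imwrite(f'pics/{tag}.png',s['image'][:,:,::-1])
    print('t',ob['t'],'p',(ob['ee_pos']*1000).round(1),'rpy deg',np.degrees(ob['orientation']).round(2),'F',ob['force'].round(1),'w',round(ob['grip_width']*1000,1))
    return s
def tops(s,z,vt=None,show=True):
    im=s['image'].astype(float); r,g,b=im[...,0],im[...,1],im[...,2]
    warm=(r>1.25*b)&(r>1.05*g)
    print('r pct warm',np.percentile(r[warm],[5,25,50,75,95]))
    if vt is None: vt=95
    m=(warm&(r>vt)).astype(np.uint8)
    k,l,st,c=cv2.connectedComponentsWithStats(m,connectivity=4)
    for i in range(1,k):
        if st[i,4]>300:
            cs,_=cv2.findContours((l==i).astype(np.uint8),cv2.RETR_EXTERNAL,cv2.CHAIN_APPROX_NONE)
            P=cs[0][:,0,:]
            print(np.round(c[i]),st[i,4],[(q,rect(wcast(s,s['ob'],P,q/1000)).tolist()) for q in z])
E
python3 - <<'E'
from h import *
s=shot('w1'); tops(s,[40])
E
```

```text
t 1.35 p [548.2 262.1 151.8] rpy deg [1.8000e+02 1.0000e-02 1.5157e+02] F [ 1.5  0.5 -0.6] w 85.6
r pct warm [ 11.  45.  80. 124. 128.]
[417.  26.] 3447 [(40, [447.4, 404.8, 63.6, 50.6, 6.7])]
[ 86. 293.] 1042 [(40, [512.1, -24.4, 52.2, 51.1, -74.5])]
[ 26. 366.] 366 [(40, [566.7, -368.0, 82.2, 79.7, -29.2])]
[165. 364.] 426 [(40, [631.7, 9.2, 50.7, 26.5, -74.1])]
```

View pics/w1.png

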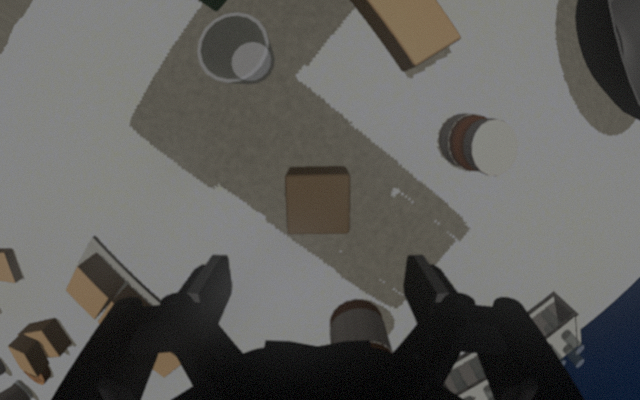

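The frame shows half_a's top face spanning (286,177) to (350,234), square between the fingers. I'll cast its corners next.

```bash
python3 - <<'E'
from h import *
s=load('w1')
P=wcast(s,s['ob'],[(286,177),(350,177),(350,234),(286,234)],.04)*1000
print(P.round(1),P.mean(0).round(1))
E
```

```text
[[513.3 252.9  40. ]
 [537.2 297.1  40. ]
 [580.1 275.5  40. ]
 [554.9 228.9  40. ]] [546.4 263.6  40. ]
```

Emit:
{"method": "jog_arm", "body": {
  "rows": [0, 0, 0, -1.5, 1.5, -30, 1, 0, 0, 0, 0, 0, -40, 1, 0, 0, 0, 0, 0, -35, 1, 0, 0, 0, 0, 0, -23, 1, 0, 0, 0, 0, 0, 0, 0.5, 0, 0, 0, 0, 0, 0, 0.3, 0, 0, 0, 0, 0, 0, 0.3, 0, 0, 0, 0, 0, 0, 0.3, 0, 0, 0, 0, 0, 0, 0.3, 0, 0, 0, 0, 0, 0, 0.3]
}}

```text
t: 2.4
ee_pos: [0.546, 0.2653, 0.0255]
orientation: [3.14, 0.001, 2.646]
force: [-0.6, 0.1, 7.2]
grip_width: 0.0509
```

half_a is gripped. I'll lift it and carry it to a hover over the wall, turning it as it goes.

Emit:
{"method": "jog_arm", "body": {
  "rows": [0, 0, 0, 0, 0, 25, 0.2, 0, 0, 0, 0, 0, 45, 0.2, 0, 0, 0, 0, 0, 45, 0.2, 0, 0, 0.09, 9, -28, 20, 0.2, 0, 0, 0.1, 9, -32, 0, 0.2, 0, 0, 0.1, 9, -32, 0, 0.2, 0, 0, 0.1, 9, -32, 0, 0.2, 0, 0, 0.1, 9, -32, 0, 0.2, 0, 0, 0.1, 9, -32, 0, 0.2, 0, 0, 0.1, 9, -32, 0, 0.2, 0, 0, 0.085, 10, -33, 0, 0.2, 0, 0, 0, 0, 0, 0, 0.2]
}}

```text
t: 3.6
ee_pos: [0.6195, 0.0084, 0.1596]
orientation: [-3.14, 0.001, -2.863]
force: [-0.5, 0.1, -1.1]
grip_width: 0.051
```

```bash
python3 - <<'E'
from h import *
s=shot('w2'); tops(s,[46])
E
```

```text
t 3.6 p [619.5   8.4 159.6] rpy deg [-1.7993e+02  6.0000e-02 -1.6406e+02] F [-0.5  0.1 -1.1] w 51.0
r pct warm [ 12.  59.  81. 134. 140.]
[35. 63.] 2699 [(46, [553.1, -331.3, 144.4, 80.7, -67.2])]
[104.  62.] 1573 [(46, [540.8, -227.5, 68.9, 50.0, 81.0])]
[322.  68.] 4153 [(46, [511.3, -17.3, 51.1, 50.1, -74.6])]
[313. 142.] 4153 [(46, [581.9, 2.0, 88.8, 50.3, 15.1])]
```

View pics/w2.png

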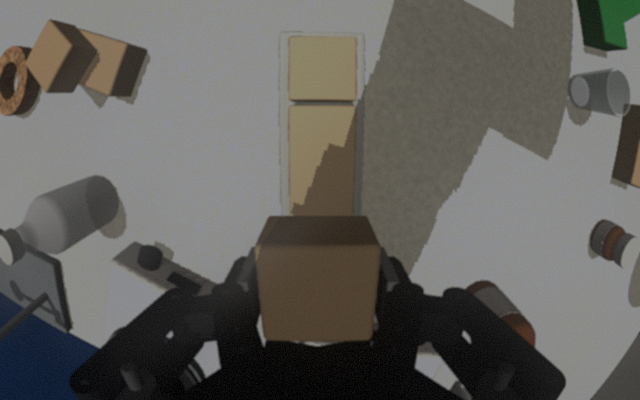

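```bash
python3 - <<'E'
from h import *
s=load('w2')
uv=[(288,37),(357,37),(289,101),(356,101),(288.5,106),(355.5,106),(290,200),(354,200)]
P=wcast(s,s['ob'],uv,.046)*1000
print(P.round(1))
L=P[::2,:2];R=P[1::2,:2]
for Q in (L,R,(L+R)/2):
    c=Q.mean(0); v=np.linalg.svd(Q-c)[2][0]; print(c.round(1),np.degrees(np.arctan2(v[1],v[0]))%180)
print('joint',P[2:6].mean(0))
# held brick: underside corners
print(wcast(s,s['ob'],[(257,250),(380,250),(265,340),(377,340)],s['ob']['ee_pos'][2]-.0255).round(4))
E
```

```text
[[494.7 -49.2  46. ]
 [480.    1.2  46. ]
 [543.4 -34.4  46. ]
 [529.2  14.5  46. ]
 [547.2 -33.8  46. ]
 [533.   15.3  46. ]
 [618.8 -13.3  46. ]
 [604.6  36.2  46. ]]
[551.1 -32.7] 16.081831259471297
[536.7  16.8] 15.729404998856001
[543.9  -7.9] 15.90544718627072
joint [538.19396936  -9.60903295  46.        ]
[[ 0.6249 -0.0228  0.1341]
 [ 0.6065  0.0415  0.1341]
 [ 0.6874 -0.0057  0.1341]
 [ 0.6679  0.0635  0.1341]]
```

```bash
cat >> h.py <<'E'
def intool(s,uv,dz):
    """cast px onto horizontal plane dz (mm) above TCP, return tool-frame xy mm (tool x, tool y)"""
    ob=s['ob']; P=wcast(s,ob,uv,ob['ee_pos'][2]+dz/1000)
    return ((P-ob['ee_pos'])@Rrpy(ob['orientation'])*1000)[:,:2].round(1)
E
python3 - <<'E'
from h import *
s=load('w2')
im=s['image']
a=cv2.resize(im[200:350,240:400,::-1],None,fx=5,fy=5,interpolation=cv2.INTER_CUBIC); cv2.imwrite('pics/c5.png',np.clip(a*1.5,0,255).astype(np.uint8)[:600])
print(intool(s,[(266,217),(370,217)],-25.5),intool(s,[(257,250),(380,250),(265,340),(377,340)],14.5))
E
```

```text
[[ 22.5 -25.4]
 [ 22.5  28.7]] [[ 22.3 -22.9]
 [ 22.3  26.3]
 [-25.4 -23.3]
 [-25.6  29.5]]
```

View pics/c5.png

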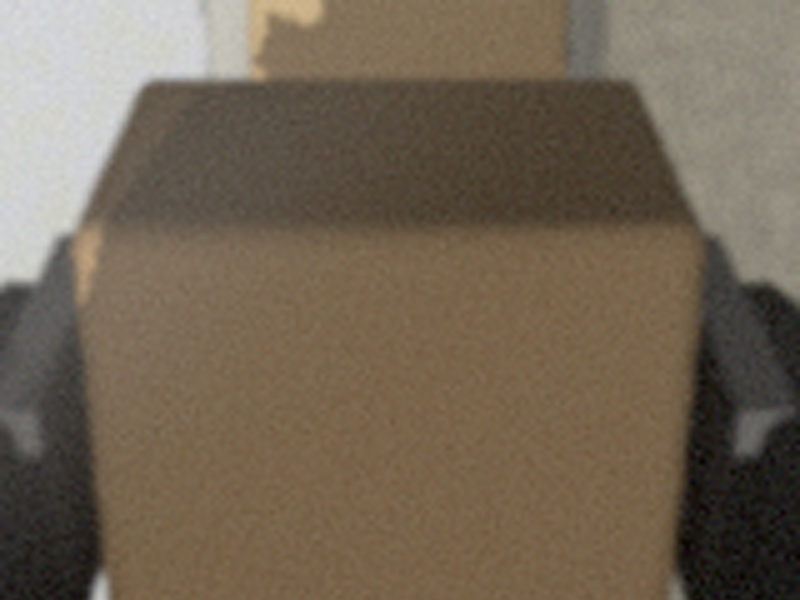

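Emit:
{"method": "jog_arm", "body": {
  "rows": [0, 0, 0, -2, 3, -30, 0.2, 0, 0, 0, 0, 0, -30, 0.2, 0, 0, 0, 0, 0, -16, 0.2, 0, 0, 0, 0, 0, -5, 0.2, 0, 0, 0, 0, 0, 0, 0.2]
}}

```text
t: 4.15
ee_pos: [0.6162, 0.0156, 0.078]
orientation: [3.141, -0.001, -2.862]
force: [0.0, 0.2, -0.9]
grip_width: 0.0512
```

```bash
python3 - <<'E'
from h import *
s=shot('w3')
E
```

```text
t 4.15 p [616.2  15.6  78. ] rpy deg [ 1.7998e+02 -6.0000e-02 -1.6396e+02] F [ 0.   0.2 -0.9] w 51.2
```

View pics/w3.png

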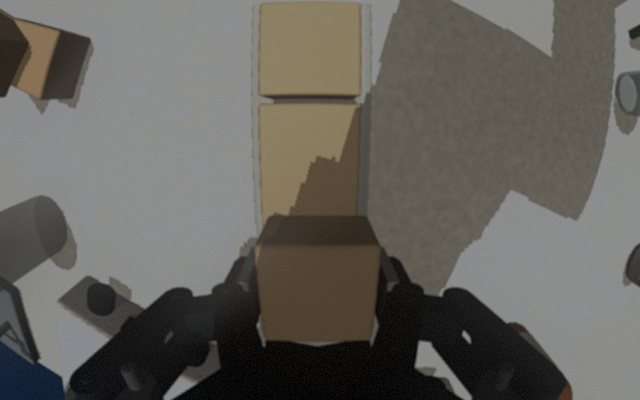

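```bash
python3 - <<'E'
from h import *
s=load('w3')
print(intool(s,[(260,100),(360,100),(258,215),(359,213),(259,10),(360,10)],-32), intool(s,[(264,217),(371,217)],-25.5))
a=cv2.resize(s['image'][195:260,235:395,::-1],None,fx=5,fy=5,interpolation=cv2.INTER_CUBIC); cv2.imwrite('pics/c6.png',a)
E
```

```text
[[ 82.4 -27.7]
 [ 82.2  22.7]
 [ 21.4 -30.9]
 [ 22.6  23.7]
 [130.9 -28.6]
 [130.4  22.9]] [[ 22.5 -26.5]
 [ 22.5  29.2]]
```

View pics/c6.png

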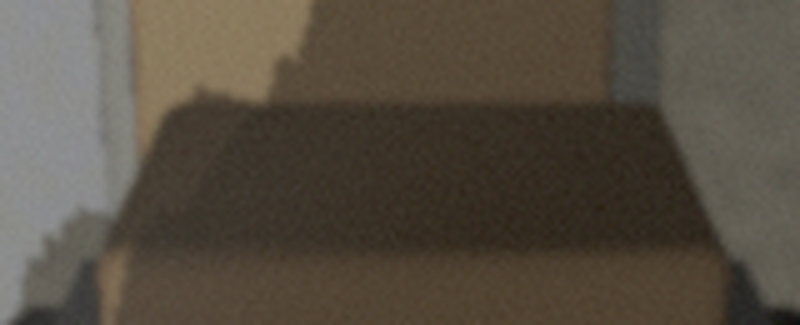

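Emit:
{"method": "jog_arm", "body": {
  "rows": [0, 0, 0, -0.5, -4, -2, 0.2, 0, 0, 0, 0, 0, -2, 0.2, 0, 0, 0, 0, 0, -1.5, 0.2, 0, 0, 0, 0, 0, -0.5, 0.2, 0, 0, 0, 0, 0, 0, 0.2]
}}

```text
t: 4.7
ee_pos: [0.6159, 0.011, 0.0724]
orientation: [-3.142, 0.0, -2.862]
force: [0.8, -0.4, -0.9]
grip_width: 0.0511
```

```bash
python3 - <<'E'
from h import *
s=shot('w4')
print(intool(s,[(259,93),(359,93)],-26),intool(s,[(268,217),(367,217)],-25.5))
a=cv2.resize(s['image'][80:260,235:395,::-1],None,fx=3,fy=3,interpolation=cv2.INTER_CUBIC); cv2.imwrite('pics/c7.png',a)
s=shot('sd4','side')
a=cv2.resize(s['image'][170:250,300:400,::-1],None,fx=6,fy=6,interpolation=cv2.INTER_CUBIC); cv2.imwrite('pics/c8.png',a)
E
```

```text
t 4.7 p [615.9  11.   72.4] rpy deg [-180.      0.   -163.98] F [ 0.8 -0.4 -0.9] w 51.1
[[ 85.6 -27.1]
 [ 85.3  21.4]] [[ 22.5 -24.4]
 [ 22.5  27.1]]
t 4.75 p [616.   11.   72.4] rpy deg [-1.8000e+02  1.0000e-02 -1.6397e+02] F [ 0.1 -0.4 -1. ] w 51.1
```

View pics/c7.png

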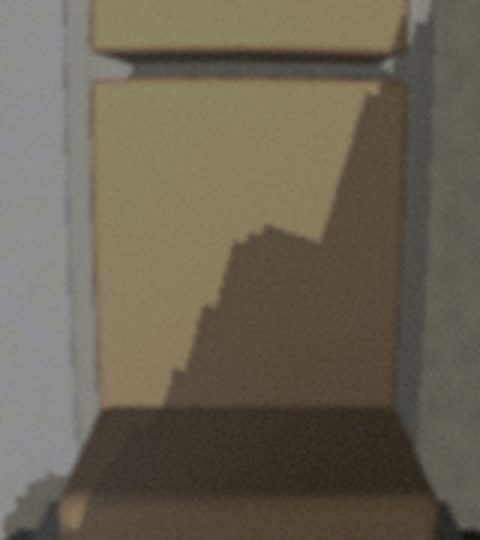

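View pics/c8.png

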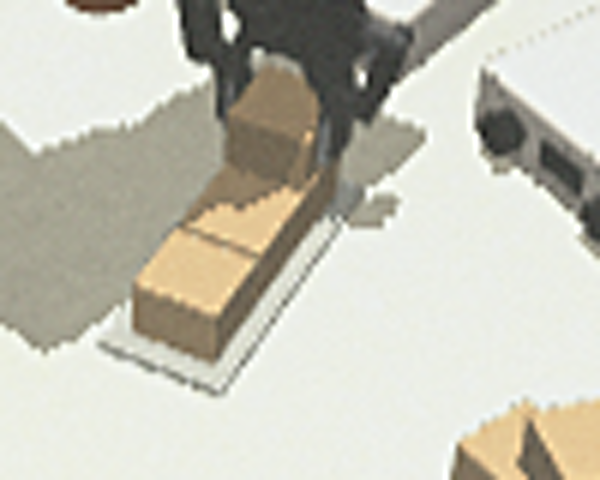

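```bash
python3 - <<'E'
from h import *
s=load('w4')
print(intool(s,[(266,96.7),(366,96.7),(266,106.5),(368,106.5)],-26.4),intool(s,[(268,216),(367,216)],-26))
E
```

```text
[[ 83.6 -23.7]
 [ 83.6  24.9]
 [ 78.8 -23.7]
 [ 78.8  25.9]] [[ 22.9 -24.4]
 [ 22.9  27.2]]
```

Emit:
{"method": "jog_arm", "body": {
  "rows": [0, 0, 0, -1, 0, -1, 0.2, 0, 0, 0, 0, 0, -1, 0.2, 0, 0, 0, 0, 0, 0, 0.2]
}}

```text
t: 5.1
ee_pos: [0.6152, 0.011, 0.0715]
orientation: [-3.141, 0.001, -2.862]
force: [-2.5, 0.3, 8.4]
grip_width: 0.0512
```

Contact at 8 N. I'll release and back off upward, then go on to brick_b.

Emit:
{"method": "jog_arm", "body": {
  "rows": [0, 0, 0, 0, 0, 0, 0.7, 0, 0, 0, 0, 0, 0, 0.85, 0, 0, 0, 0, 0, 0, 0.85, 0, 0, 0, 0, 0, 20, 0.85, 0, 0, 0, 0, 0, 40, 0.9, 0, 0, 0, -5, 15, 35, 1, 0, 0, -0.04, -20, 40, 0, 1, 0, 0, -0.04, -20, 40, 0, 1, 0, 0, -0.04, -20, 40, 0, 1, 0, 0, -0.04, -20, 40, 0, 1, 0, 0, 0, -20, 40, 0, 1, 0, 0, 0, -20, 40, 0, 1]
}}

```text
t: 6.3
ee_pos: [0.4889, 0.2674, 0.1653]
orientation: [-3.142, 0.0, -3.022]
force: [0.8, 0.4, 1.0]
grip_width: 0.0855
```

```bash
python3 - <<'E'
from h import *
s=shot('w5')
s=shot('sc5','scene')
a=cv2.resize(s['image'][145:250,200:340,::-1],None,fx=5,fy=5,interpolation=cv2.INTER_CUBIC); cv2.imwrite('pics/c9.png',a)
E
```

```text
t 6.3 p [488.9 267.4 165.3] rpy deg [-180.      0.   -173.15] F [0.8 0.4 1. ] w 85.5
t 6.35 p [486.3 272.2 165.3] rpy deg [ 1.7988e+02 -5.0000e-02 -1.7302e+02] F [-2.2  3.8  0. ] w 85.4
```

View pics/w5.png

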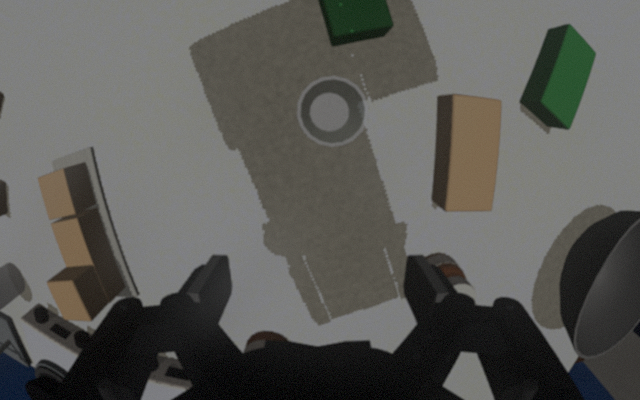

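View pics/c9.png

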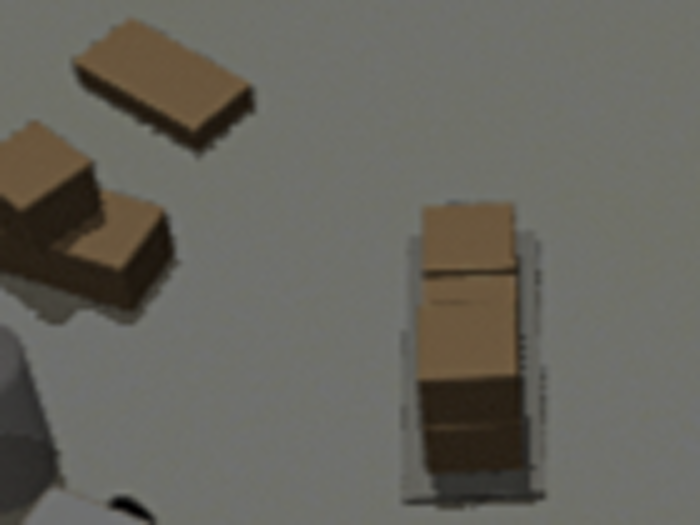

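The half is placed, with its end plumb over the course. Next I'll check its position and brick_b in figures.

```bash
python3 - <<'E'
from h import *
s=load('sc5')
# half top corners from crop/5 + offset
f=lambda x,y:(200+(x-2)/5,145+(y-2)/5)
P=cast(s,[f(419,306),f(516,306),f(519,379),f(419,380)],.086)*1000; print(P.round(1),P.mean(0))
P=cast(s,[f(422,205),f(515,205),f(516,268),f(422,268)],.046)*1000; print(P.round(1),P.mean(0))
w=load('w5'); tops(w,[40])
E
```

```text
[[603.1 -18.8  86. ]
 [592.3  30.4  86. ]
 [639.   44.   86. ]
 [650.5  -5.   86. ]] [621.24136445  12.68299145  86.        ]
[[497.  -50.8  46. ]
 [485.7   0.8  46. ]
 [532.2  13.4  46. ]
 [543.3 -37.4  46. ]] [514.53953065 -18.51715055  46.        ]
r pct warm [ 11.  46. 114. 123. 126.]
[473. 153.] 5407 [(40, [426.4, 402.1, 103.9, 50.5, 7.2])]
[ 56. 195.] 1213 [(40, [513.4, -23.0, 52.2, 51.6, -74.0])]
[ 71. 243.] 1247 [(40, [569.5, -7.2, 56.3, 51.7, 15.8])]
[ 68. 300.] 1018 [(40, [659.9, -41.4, 62.0, 60.3, -74.6])]
```

Emit:
{"method": "jog_arm", "body": {
  "rows": [0, 0, 0, -15, 34, 0, 1, 0, 0, 0, -16, 34, -20, 1, 0, 0, 0, -16, 34, -20, 1, 0, 0, 0, -15, 34, 0, 1, 0, 0, 0, 0, 0, 0, 1, 0, 0, 0, 0, 0, 0, 1]
}}

```text
t: 7.0
ee_pos: [0.4278, 0.4021, 0.125]
orientation: [-3.141, -0.0, -3.02]
force: [0.3, -0.6, 0.1]
grip_width: 0.0855
```

```bash
python3 - <<'E'
from h import *
s=shot('w6');tops(s,[40])
E
```

```text
t 7.0 p [427.8 402.1 125. ] rpy deg [-1.7997e+02 -1.0000e-02 -1.7305e+02] F [ 0.3 -0.6  0.1] w 85.5
r pct warm [ 12.  53.  86.  90. 124.]
[340. 156.] 616 [(40, [384.6, 409.2, 27.0, 22.4, -82.6])]
```

View pics/w6.png

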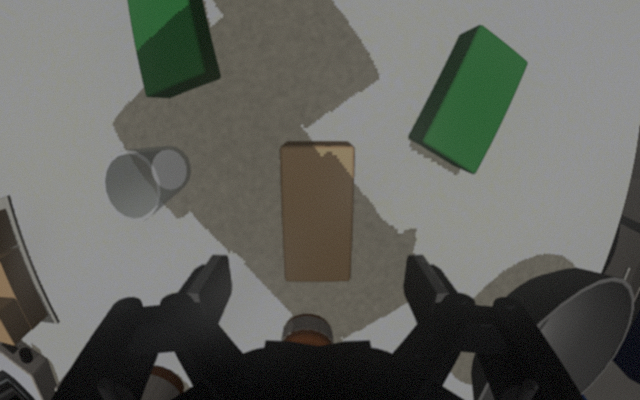

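```bash
python3 - <<'E'
from h import *
s=load('w6'); uv=[(281,147),(354,147),(352,281),(285,281)]
P=wcast(s,s['ob'],uv,.04)*1000; print(P.round(1),P.mean(0).round(1)); print(intool(s,uv,-85))
a=P[[0,1]].mean(0)-P[[2,3]].mean(0); print(np.degrees(np.arctan2(a[1],a[0])))
E
```

```text
[[378.4 372.1  40. ]
 [372.4 421.6  40. ]
 [475.1 436.4  40. ]
 [481.5 384.1  40. ]] [426.8 403.6  40. ]
[[ 52.6 -23.8]
 [ 52.6  26.1]
 [-51.1  28.4]
 [-51.1 -24.3]]
-172.55085625393548
```

brick_b sits at image (318,215), centred and square between the fingers. I'll descend and grip it.

Emit:
{"method": "jog_arm", "body": {
  "rows": [0, 0, 0, 0, 0, -30, 1, 0, 0, 0, 0, 0, -40, 1, 0, 0, 0, 0, 0, -25, 1, 0, 0, 0, 0, 0, -6, 1, 0, 0, 0, 0, 0, 0, 0.5, 0, 0, 0, 0, 0, 0, 0.3, 0, 0, 0, 0, 0, 0, 0.2, 0, 0, 0, 0, 0, 0, 0.2, 0, 0, 0, 0, 0, 0, 0.2, 0, 0, 0, 0, 0, 25, 0.2]
}}

```text
t: 8.05
ee_pos: [0.4267, 0.4008, 0.0482]
orientation: [-3.139, -0.003, -3.022]
force: [-0.1, 0.9, -1.6]
grip_width: 0.0509
```

Emit:
{"method": "jog_arm", "body": {
  "rows": [0, 0, 0, 0, 0, 45, 0.2, 0, 0, 0.01, 5, -20, 45, 0.2, 0, 0, 0.02, 11, -40, 15, 0.2, 0, 0, 0.02, 11, -40, 0, 0.2, 0, 0, 0.02, 11, -40, 0, 0.2, 0, 0, 0.02, 11, -40, 0, 0.2, 0, 0, 0.02, 12, -40, 0, 0.2, 0, 0, 0.02, 12, -40, 0, 0.2, 0, 0, 0.02, 12, -40, 0, 0.2, 0, 0, 0.02, 12, -40, 0, 0.2, 0, 0, 0.008, 12, -40, 0, 0.2, 0, 0, 0, 3, -33, 0, 0.2]
}}

```text
t: 9.25
ee_pos: [0.5411, -0.0131, 0.1551]
orientation: [-3.141, 0.002, -2.844]
force: [1.0, 0.4, -1.5]
grip_width: 0.0513
```

Emit:
{"method": "jog_arm", "body": {
  "rows": [0, 0, 0, 0, 0, -30, 0.2, 0, 0, 0, 0, 0, -30, 0.2, 0, 0, 0, 0, 0, -10, 0.2, 0, 0, 0, 0, 0, 0, 0.2]
}}

```text
t: 9.65
ee_pos: [0.5388, -0.0108, 0.0834]
orientation: [3.141, -0.003, -2.844]
force: [-0.0, 0.3, -1.7]
grip_width: 0.051
```

```bash
python3 - <<'E'
from h import *
s=shot('w7')
E
```

```text
t 9.65 p [538.8 -10.8  83.4] rpy deg [ 1.7994e+02 -1.6000e-01 -1.6293e+02] F [-0.   0.3 -1.7] w 51.0
```

View pics/w7.png

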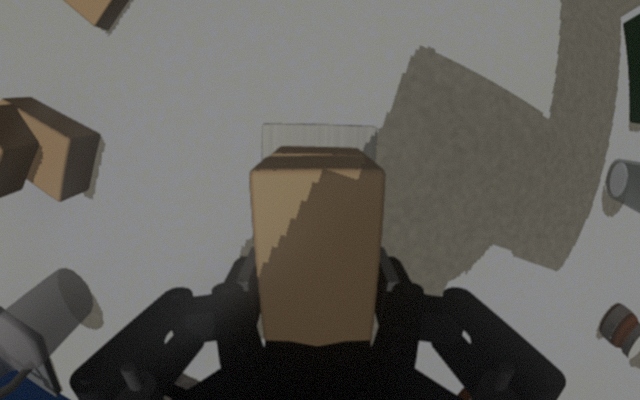

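```bash
python3 - <<'E'
from h import *
s=load('w7')
a=cv2.resize(s['image'][110:185,235:400,::-1],None,fx=4.8,fy=4.8,interpolation=cv2.INTER_CUBIC); cv2.imwrite('pics/c10.png',np.clip(a*1.6,0,255).astype(np.uint8))
E
```

```text
(no output)
```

View pics/c10.png

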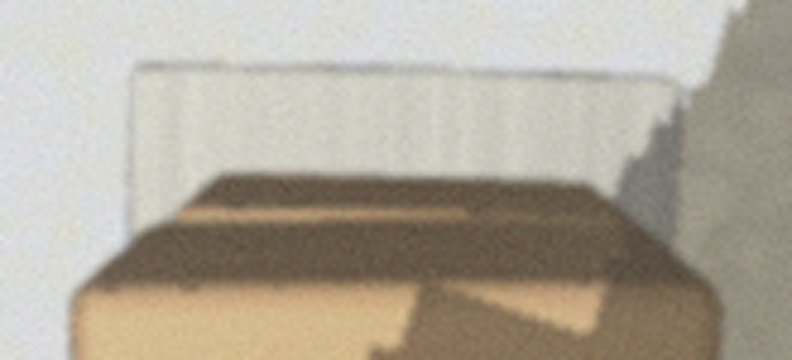

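```bash
python3 - <<'E'
from h import *
s=load('w7')
f=lambda x,y:(235+x/4.8,110+y/4.8)
print('low half end L,R',intool(s,[f(178,208),f(625,216)],-37.4))
print('low half foot L,R',intool(s,[f(225,174),f(585,186)],6-83.4))
print('brick bottom',intool(s,[f(155,224),f(640,222)],-24),'top',intool(s,[f(78,295),f(718,300)],16))
E
```

```text
low half end L,R [[ 54.  -22.8]
 [ 53.2  26.8]]
low half foot L,R [[ 53.7 -22. ]
 [ 52.1  27.4]]
brick bottom [[ 54.1 -23.2]
 [ 54.4  26.3]] top [[ 54.2 -22.8]
 [ 53.8  25.8]]
```

The brick's end is flush with the wall end below to within 1 mm. I'll take out the 1° yaw error and lower it.

Emit:
{"method": "jog_arm", "body": {
  "rows": [0, 0, -0.018, 0.5, 0, -5, 0.2, 0, 0, 0, 0, 0, -4, 0.2, 0, 0, 0, 0, 0, -2, 0.2, 0, 0, 0, 0, 0, -1, 0.2, 0, 0, 0, 0, 0, -1, 0.2, 0, 0, 0, 0, 0, 0, 0.2]
}}

```text
t: 10.3
ee_pos: [0.5405, -0.0109, 0.0722]
orientation: [3.142, 0.0, -2.862]
force: [-3.1, -0.4, 6.7]
grip_width: 0.0512
```

Emit:
{"method": "jog_arm", "body": {
  "rows": [0, 0, 0, 0, 0, -0.7, 0.2, 0, 0, 0, 0, 0, 0, 0.2]
}}

```text
t: 10.5
ee_pos: [0.5405, -0.0109, 0.0721]
orientation: [3.142, 0.0, -2.862]
force: [-5.0, 0.0, 15.4]
grip_width: 0.051
```

```bash
python3 - <<'E'
from h import *
s=shot('w8')
a=cv2.resize(s['image'][110:185,235:400,::-1],None,fx=4.8,fy=4.8,interpolation=cv2.INTER_CUBIC)
b=shot('sc8','scene'); b=cv2.resize(b['image'][160:250,250:350,::-1],None,fx=6,fy=6,interpolation=cv2.INTER_CUBIC)[:,:]
c=shot('sd8','side'); c=cv2.resize(c['image'][160:250,290:390,::-1],None,fx=6,fy=6,interpolation=cv2.INTER_CUBIC)
cv2.imwrite('pics/c11.png',np.clip(a*1.6,0,255).astype(np.uint8));cv2.imwrite('pics/c12.png',np.clip(np.hstack([b[:,100:500]*1.5,c[:,:400]]),0,255).astype(np.uint8))
E
```

```text
t 10.5 p [540.5 -10.9  72.1] rpy deg [ 1.8000e+02  2.0000e-02 -1.6397e+02] F [-5.   0.  15.4] w 51.0
t 10.55 p [540.5 -10.9  72.1] rpy deg [ 1.8000e+02  2.0000e-02 -1.6397e+02] F [-5.4  0.4 14.8] w 51.5
t 10.6 p [540.5 -10.9  72.1] rpy deg [ 1.8000e+02  3.0000e-02 -1.6397e+02] F [-5.7 -0.4 15.1] w 51.0
```

View pics/c11.png

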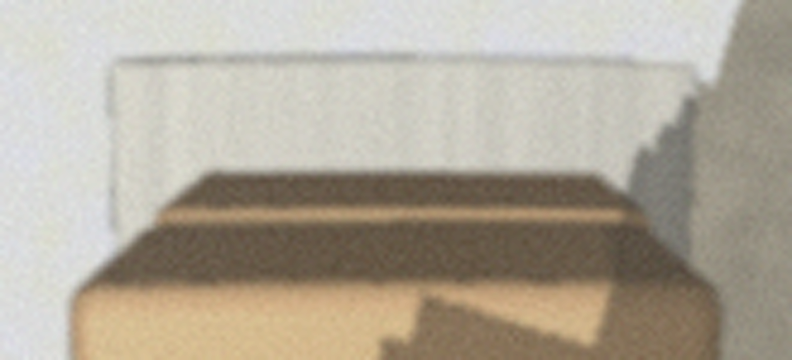

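View pics/c12.png

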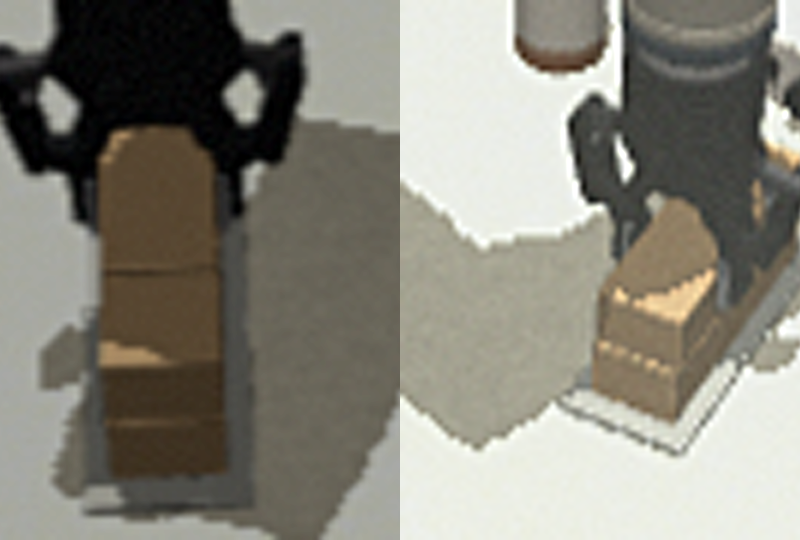

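The whole brick is seated flat, with a narrow joint and its end about 1 mm back from the end below. I'll release it and move on to half_b.

Emit:
{"method": "jog_arm", "body": {
  "rows": [0, 0, 0, 0, 0, 0.5, 0.7, 0, 0, 0, 0, 0, 0, 0.85, 0, 0, 0, 0, 0, 0, 0.85, 0, 0, 0, 0, 0, 20, 0.85, 0, 0, 0, 0, 0, 40, 0.9, 0, 0, -0.09, 0, -15, 40, 1, 0, 0, -0.11, 0, -38, 15, 1, 0, 0, -0.11, 0, -38, 0, 1, 0, 0, -0.12, 0, -38, 0, 1, 0, 0, -0.12, 0, -38, 0, 1, 0, 0, -0.12, 0, -38, 0, 1, 0, 0, -0.1, 2, -38, 0, 1]
}}

```text
t: 11.85
ee_pos: [0.542, -0.2555, 0.1859]
orientation: [-3.142, -0.0, 2.647]
force: [0.4, 0.7, -0.7]
grip_width: 0.0853
```

Emit:
{"method": "jog_arm", "body": {
  "rows": [0, 0, 0, 0, -9, 0, 1, 0, 0, 0, 0, 0, 0, 1]
}}

```text
t: 12.05
ee_pos: [0.5421, -0.2642, 0.1857]
orientation: [3.142, -0.0, 2.65]
force: [-0.5, -0.8, -0.2]
grip_width: 0.0854
```

```bash
python3 - <<'E'
from h import *
s=shot('w9');tops(s,[40,80])
s=shot('sc9','scene')
c=cv2.resize(s['image'][145:250,200:340,::-1],None,fx=5,fy=5,interpolation=cv2.INTER_CUBIC);cv2.imwrite('pics/c13.png',np.clip(c*1.4,0,255).astype(np.uint8))
E
```

```text
t 12.05 p [ 542.1 -264.2  185.7] rpy deg [ 1.8000e+02 -2.0000e-02  1.5184e+02] F [-0.5 -0.8 -0.2] w 85.4
r pct warm [ 17.  47.  85. 125. 129.]
[259.  52.] 5515 [(40, [400.0, -247.9, 98.0, 47.5, 66.3]), (80, [411.2, -245.2, 83.6, 40.5, 66.3])]
[560.  80.] 3809 [(40, [550.5, 33.2, 125.6, 61.7, 15.3]), (80, [539.5, -5.5, 107.1, 52.6, 15.3])]
[594. 149.] 1351 [(40, [643.4, 60.5, 60.5, 59.6, -73.7]), (80, [618.7, 17.8, 51.6, 50.8, -73.7])]
[332. 162.] 431 [(40, [520.1, -242.2, 42.3, 14.2, 80.9]), (80, [513.6, -240.3, 36.0, 12.1, 80.9])]
[304. 194.] 2508 [(40, [533.7, -276.3, 66.4, 41.8, 56.3]), (80, [525.2, -269.3, 56.6, 35.6, 56.3])]
[226. 269.] 1922 [(40, [566.2, -390.0, 83.8, 72.5, 21.7]), (80, [552.9, -366.3, 71.4, 61.8, 21.7])]
t 12.1 p [ 542.  -262.9  185.7] rpy deg [ 1.7999e+02 -6.0000e-02  1.5191e+02] F [ 1.1 -0.  -1. ] w 85.3
```

View pics/w9.png

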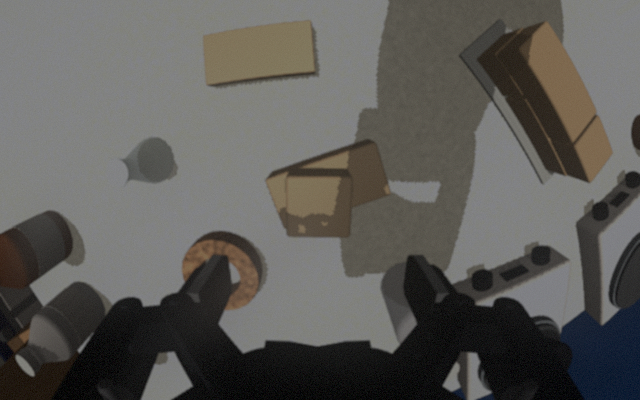

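View pics/c13.png

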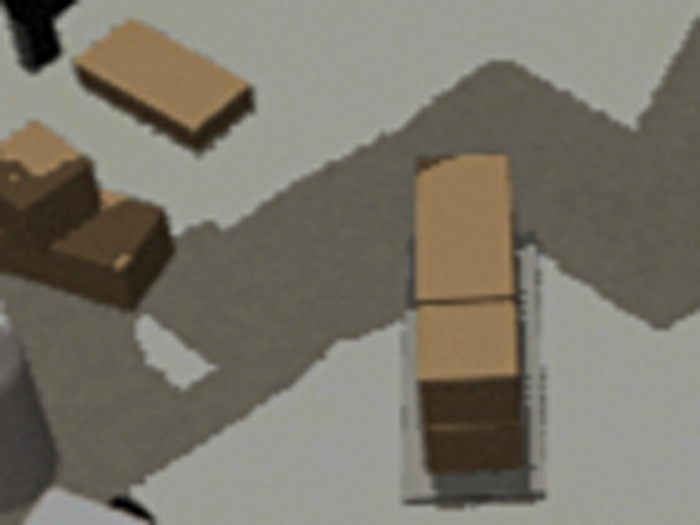

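```bash
python3 - <<'E'
from h import *
s=load('w9'); uv=[(286.5,172),(352,171.5),(350.5,237),(288.5,236.5)]
print(intool(s,uv,80-185.7), intool(s,uv,80-185.7).mean(0))
a=cv2.resize(s['image'][130:250,250:400,::-1],None,fx=5,fy=5,interpolation=cv2.INTER_CUBIC);cv2.imwrite('pics/c14.png',np.clip(a*1.4,0,255).astype(np.uint8))
# brick_a visible corners at z40
print(wcast(s,s['ob'],[(267,181),(374,141),(390,191)],.04).round(4)*1000)
print('ring',wcast(s,s['ob'],[(184,265),(262,265),(222,232),(222,300)],.028).round(3))
s=load('sc9')
f=lambda x,y:(200+(x-2)/5,145+(y-2)/5)
P=cast(s,[f(418,155),f(508,155),f(515,298),f(417,300)],.086)*1000; print(P.round(1),P.mean(0))
P=cast(s,[f(418,303),f(516,302),f(519,377),f(419,378)],.086)*1000; print(P.round(1),P.mean(0))
E
```

```text
[[ 31.5 -23.6]
 [ 31.9  26.2]
 [-21.8  26.8]
 [-21.4 -23.4]] [5.05 1.5 ]
[[ 506.6 -296.9   40. ]
 [ 519.6 -195.6   40. ]
 [ 567.7 -202.2   40. ]]
ring [[ 0.543 -0.431  0.028]
 [ 0.582 -0.351  0.028]
 [ 0.531 -0.368  0.028]
 [ 0.599 -0.417  0.028]]
[[496.7 -50.2  86. ]
 [486.   -1.5  86. ]
 [587.1  28.6  86. ]
 [599.4 -20.9  86. ]] [542.2859977  -11.01488087  86.        ]
[[601.2 -19.8  86. ]
 [589.6  29.8  86. ]
 [637.8  43.7  86. ]
 [649.3  -5.4  86. ]] [619.48329995  12.07011012  86.        ]
```

View pics/c14.png

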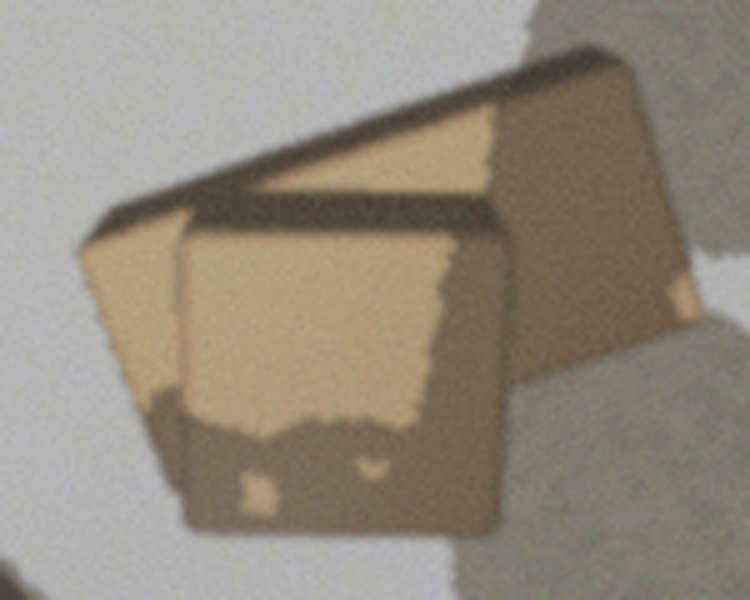

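Emit:
{"method": "jog_arm", "body": {
  "rows": [0, 0, 0, -2, 1, -30, 1, 0, 0, 0, 0, 0, -45, 1, 0, 0, 0, 0, 0, -30, 1, 0, 0, 0, 0, 0, -15, 1, 0, 0, 0, 0, 0, 0, 0.5, 0, 0, 0, 0, 0, 0, 0.3, 0, 0, 0, 0, 0, 0, 0.2, 0, 0, 0, 0, 0, 0, 0.2, 0, 0, 0, 0, 0, 0, 0.2]
}}

```text
t: 13.05
ee_pos: [0.5416, -0.2624, 0.0679]
orientation: [3.141, 0.003, 2.651]
force: [0.2, 0.4, 6.8]
grip_width: 0.0512
```

Emit:
{"method": "jog_arm", "body": {
  "rows": [0, 0, 0, 0, 0, 20, 0.2, 0, 0, 0, 0, 0, 45, 0.2, 0, 0, 0, 0, 0, 45, 0.2, 0, 0, 0.06, 0, 12, 0, 0.2, 0, 0, 0, 0, 0, 0, 0.2]
}}

```text
t: 13.55
ee_pos: [0.5409, -0.2497, 0.1782]
orientation: [3.141, 0.003, 2.712]
force: [-0.7, 0.7, -0.8]
grip_width: 0.0511
```

```bash
python3 - <<'E'
from h import *
s=shot('w10')
s=shot('sc10','scene');c=cv2.resize(s['image'][145:245,165:265,::-1],None,fx=6,fy=6,interpolation=cv2.INTER_CUBIC);cv2.imwrite('pics/c15.png',np.clip(c*1.4,0,255).astype(np.uint8))
s=shot('sd10','side')
E
```

```text
t 13.55 p [ 540.9 -249.7  178.2] rpy deg [1.7999e+02 1.7000e-01 1.5541e+02] F [-0.7  0.7 -0.8] w 51.1
t 13.6 p [ 540.2 -249.7  176.8] rpy deg [-1.8000e+02  4.0000e-02  1.5532e+02] F [-0.3  0.2 -2. ] w 51.2
t 13.65 p [ 539.8 -249.8  175.9] rpy deg [-1.7999e+02 -5.0000e-02  1.5529e+02] F [ 0.6  0.6 -1.2] w 51.2
```

View pics/w10.png

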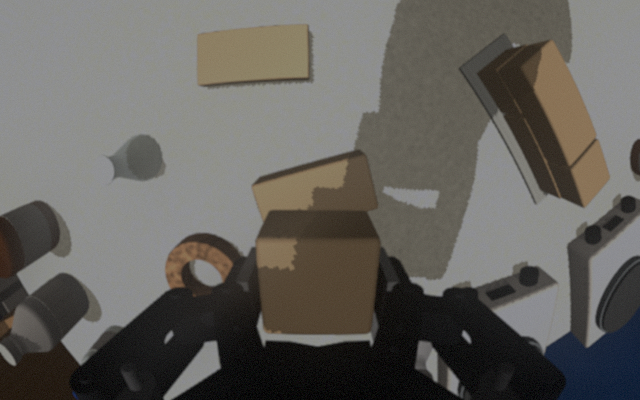

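View pics/c15.png

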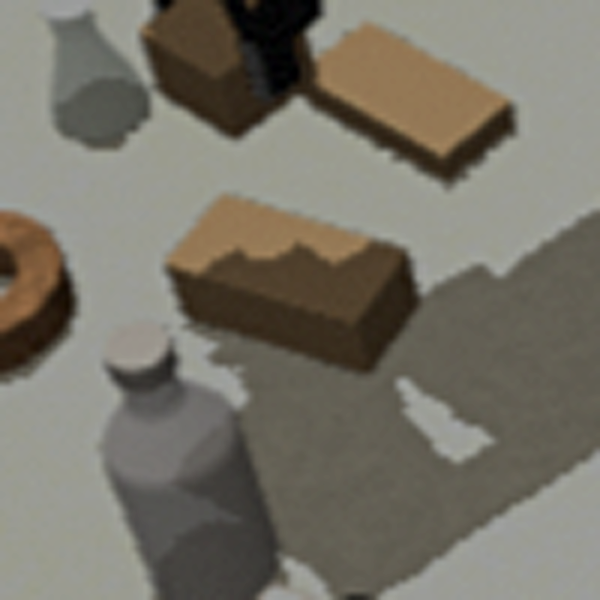

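```bash
python3 - <<'E'
from h import *
s=load('sc10')
f=lambda x,y:(165+(x-3)/6,145+(y-3)/6)
P=cast(s,[f(228,197),f(408,250),f(360,322),f(168,265)],.04)[:,:2]*1000
print(P.round(1),P.mean(0).round(1)); 
a=P[1]-P[0]+P[2]-P[3]; print(np.linalg.norm(a)/2, np.degrees(np.arctan2(a[1],a[0])))
w=load('w10')
c=cv2.resize(w['image'][140:270,240:400,::-1],None,fx=4,fy=4,interpolation=cv2.INTER_CUBIC);cv2.imwrite('pics/c16.png',np.clip(c*1.4,0,255).astype(np.uint8))
d=load('sd10');c=cv2.resize(d['image'][215:290,350:450,::-1],None,fx=6,fy=6,interpolation=cv2.INTER_CUBIC);cv2.imwrite('pics/c17.png',c)
E
```

```text
[[ 510.6 -295.1]
 [ 525.4 -196.4]
 [ 573.8 -201.7]
 [ 559.2 -304.6]] [ 542.3 -249.5]
101.83120247251259 81.69223779796062
```

View pics/c16.png

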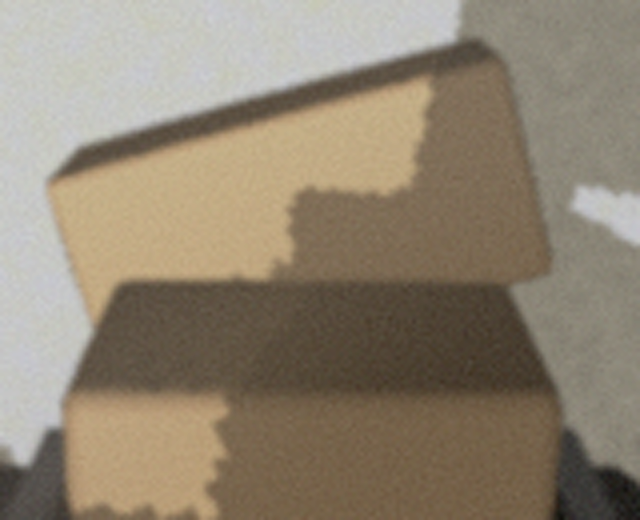

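View pics/c17.png

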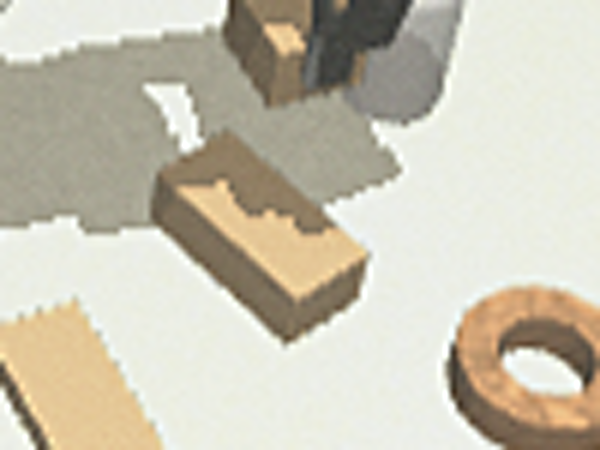

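Emit:
{"method": "jog_arm", "body": {
  "rows": [0, 0, 0.09, -3, 25, 0, 0.2, 0, 0, 0.1, -4, 33, 0, 0.2, 0, 0, 0.1, -4, 33, 0, 0.2, 0, 0, 0.1, -4, 33, 0, 0.2, 0, 0, 0.1, -4, 33, 0, 0.2, 0, 0, 0.1, -4, 33, 0, 0.2, 0, 0, 0.1, -3, 33, 0, 0.2, 0, 0, 0.02, 0, 8, -20, 0.2, 0, 0, 0, 0, 0, -25, 0.2, 0, 0, 0, 0, 0, -6, 0.2, 0, 0, 0, 0, 0, 0, 0.2]
}}

```text
t: 14.8
ee_pos: [0.5133, -0.0192, 0.1236]
orientation: [3.14, -0.004, -2.863]
force: [-0.3, -0.8, -0.6]
grip_width: 0.051
```

```bash
python3 - <<'E'
from h import *
s=load('w10');print(intool(s,[(270,210.7),(366,210.7)],-26.5),intool(s,[(257,238),(380,238)],13.5))
s=load('sd10');f=lambda x,y:(350+(x-3)/6,215+(y-3)/6)
P=cast(s,[f(225,132),f(367,258),f(300,302),f(160,187)],.04)[:,:2]*1000
print(P.round(1),P.mean(0).round(1)); 
a=P[1]-P[0]+P[2]-P[3]; print(np.linalg.norm(a)/2, np.degrees(np.arctan2(a[1],a[0])))
s=shot('w11')
c=cv2.resize(s['image'][120:280,220:420,::-1],None,fx=4,fy=4,interpolation=cv2.INTER_CUBIC)[:600];cv2.imwrite('pics/c18.png',np.clip(c*1.4,0,255).astype(np.uint8))
E
```

```text
[[ 26.  -24.6]
 [ 26.1  25.2]] [[ 27.5 -24. ]
 [ 27.5  24.8]]
[[ 569.4 -203. ]
 [ 551.8 -307.3]
 [ 504.6 -300.4]
 [ 514.6 -203.1]] [ 535.1 -253.4]
101.74712535885764 -97.78917264471018
t 14.8 p [513.3 -19.2 123.6] rpy deg [ 179.93   -0.21 -164.02] F [-0.3 -0.8 -0.6] w 51.0
```

View pics/c18.png

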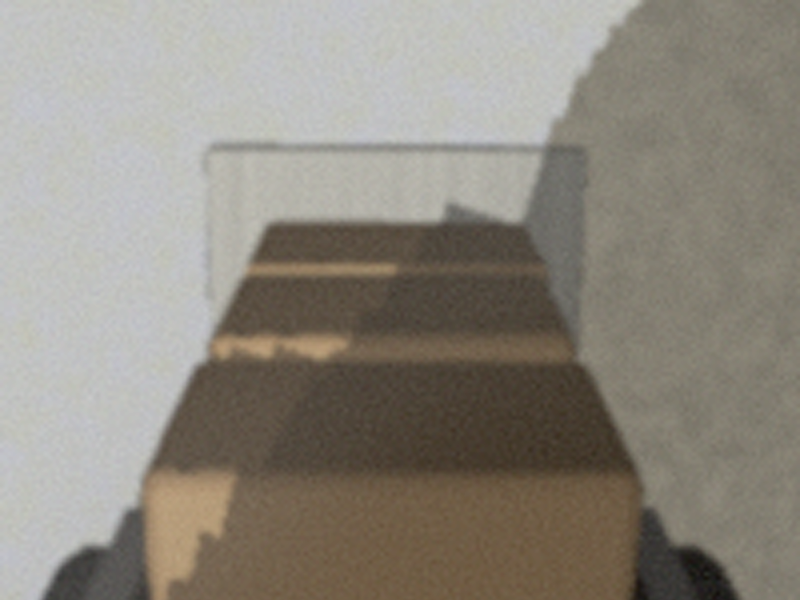

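```bash
python3 - <<'E'
from h import *
s=load('w11'); f=lambda x,y:(220+(x-2)/4,120+(y-2)/4)
print('c1 end',intool(s,[f(248,265),f(543,265)],46-123.6))
print('c2 end',intool(s,[f(222,338),f(570,338)],86-123.6))
for g in(-25.5,-27):print('half bottom',intool(s,[f(205,361),f(586,361)],g))
print('half top',intool(s,[f(150,472),f(635,472)],13.5))
E
```

```text
c1 end [[ 26.9 -22.9]
 [ 26.9  27. ]]
c2 end [[ 25.9 -22.1]
 [ 25.9  26. ]]
half bottom [[ 26.4 -22.7]
 [ 26.4  26.4]]
half bottom [[ 25.9 -23. ]
 [ 26.   26.7]]
half top [[ 27.2 -22.7]
 [ 27.2  25.4]]
```

The held half is flush with the courses below to within 1 mm in both directions. I'll lower it slowly.

Emit:
{"method": "jog_arm", "body": {
  "rows": [0, 0, 0, 0, 0, -5, 0.2, 0, 0, 0, 0, 0, -3, 0.2, 0, 0, 0, 0, 0, -1.5, 0.2, 0, 0, 0, 0, 0, -1, 0.2, 0, 0, 0, 0, 0, 0, 0.2]
}}

```text
t: 15.35
ee_pos: [0.5145, -0.0191, 0.1147]
orientation: [-3.142, 0.0, -2.862]
force: [-1.1, -0.0, -1.5]
grip_width: 0.0507
```

Emit:
{"method": "jog_arm", "body": {
  "rows": [0, 0, 0, 0, 0, -1.5, 0.2, 0, 0, 0, 0, 0, 0, 0.2]
}}

```text
t: 15.55
ee_pos: [0.5146, -0.019, 0.1139]
orientation: [-3.141, 0.0, -2.862]
force: [-1.9, -0.8, 6.7]
grip_width: 0.0509
```

Contact at the right height. I'll release it and go for brick_a.

Emit:
{"method": "jog_arm", "body": {
  "rows": [0, 0, 0, 0, 0, 0.5, 0.7, 0, 0, 0, 0, 0, 0, 0.85, 0, 0, 0, 0, 0, 0, 0.85, 0, 0, 0, 0, 0, 20, 0.85, 0, 0, 0, 0, 0, 40, 0.9, 0, 0, -0.12, 0, -15, 15, 1, 0, 0, -0.14, 2, -18, 0, 1, 0, 0, -0.14, 2, -18, 0, 1, 0, 0, -0.14, 2, -18, 0, 1, 0, 0, -0.14, 2, -18, 0, 1, 0, 0, -0.14, 2, -18, 0, 1, 0, 0, -0.14, 2, -18, 0, 1]
}}

```text
t: 16.75
ee_pos: [0.5263, -0.1427, 0.1885]
orientation: [-3.141, -0.0, 2.456]
force: [-0.7, -0.1, 0.3]
grip_width: 0.0856
```

Emit:
{"method": "jog_arm", "body": {
  "rows": [0, 0, -0.14, 2, -18, 0, 1, 0, 0, -0.14, 2, -18, 0, 1, 0, 0, -0.14, 2, -18, 0, 1, 0, 0, -0.14, 2, -18, 0, 1, 0, 0, -0.14, 2, -18, 0, 1, 0, 0, -0.14, 2, -18, 0, 1, 0, 0, -0.14, 2, -2, 0, 1, 0, 0, -0.05, 0, 0, 0, 1, 0, 0, 0, 0, 0, 0, 1]
}}

```text
t: 17.65
ee_pos: [0.5403, -0.2522, 0.1884]
orientation: [-3.141, -0.0, 1.431]
force: [0.5, 0.3, 0.1]
grip_width: 0.0855
```

```bash
python3 - <<'E'
from h import *
s=shot('w12');
q=shot('sc12','scene')
c=cv2.resize(q['image'][145:250,200:340,::-1],None,fx=5,fy=5,interpolation=cv2.INTER_CUBIC);cv2.imwrite('pics/c19.png',np.clip(c*1.4,0,255).astype(np.uint8))
E
```

```text
t 17.65 p [ 540.3 -252.2  188.4] rpy deg [-1.7998e+02 -1.0000e-02  8.1970e+01] F [0.5 0.3 0.1] w 85.5
t 17.7 p [ 540.3 -252.   188.4] rpy deg [-1.7998e+02 -1.0000e-02  8.2080e+01] F [ 0.5  0.1 -0.9] w 85.8
```

View pics/w12.png

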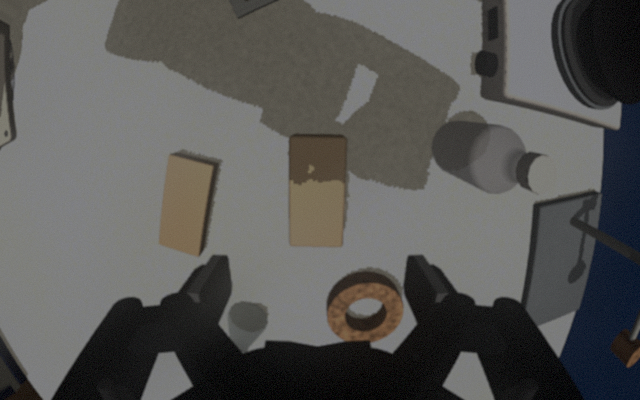

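View pics/c19.png

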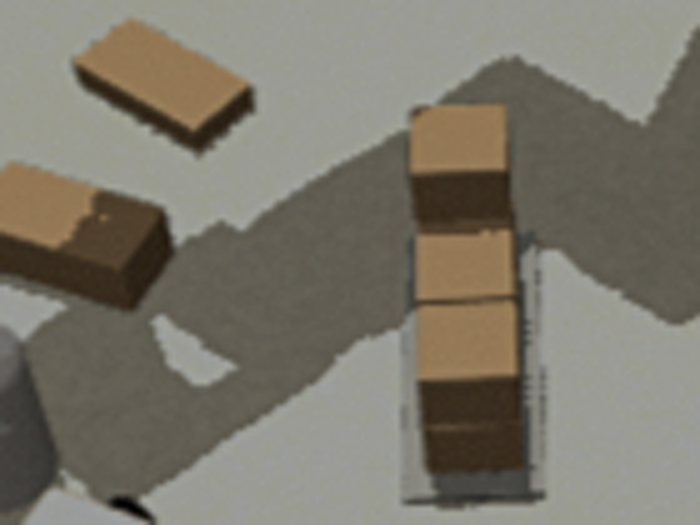

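```bash
python3 - <<'E'
from h import *
s=load('w12'); 
c=cv2.resize(s['image'][125:255,270:365,::-1],None,fx=4.5,fy=4.5,interpolation=cv2.INTER_CUBIC);cv2.imwrite('pics/c20.png',np.clip(c*1.4,0,255).astype(np.uint8))
uv=[(290,138),(347,138),(343,247),(289.5,247)]; T=intool(s,uv,40-188.4); print(T,T.mean(0))
E
```

```text
[[ 52.5 -26.1]
 [ 52.6  24.2]
 [-51.8  23.1]
 [-51.9 -28.9]] [ 0.35  -1.925]
```

View pics/c20.png

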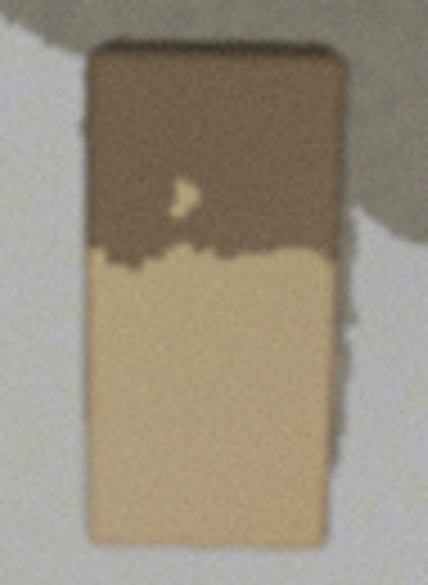

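Emit:
{"method": "jog_arm", "body": {
  "rows": [0, 0, -0.018, -3, 0.5, -30, 1, 0, 0, 0, 0, 0, -45, 1, 0, 0, 0, 0, 0, -45, 1, 0, 0, 0, 0, 0, -32, 1, 0, 0, 0, 0, 0, -12, 1, 0, 0, 0, 0, 0, 0, 0.5, 0, 0, 0, 0, 0, 0, 0.3, 0, 0, 0, 0, 0, 0, 0.2, 0, 0, 0, 0, 0, 0, 0.2, 0, 0, 0, 0, 0, 0, 0.2]
}}

```text
t: 18.75
ee_pos: [0.5388, -0.2522, 0.0267]
orientation: [3.138, 0.001, 1.413]
force: [0.5, -0.4, 7.2]
grip_width: 0.0511
```

Emit:
{"method": "jog_arm", "body": {
  "rows": [0, 0, 0, 0, 0, 25, 0.2, 0, 0, 0, 0, 0, 45, 0.2, 0, 0, -0.05, 0, 5, 45, 0.2, 0, 0, -0.12, 6, 26, 35, 0.2, 0, 0, -0.12, 6, 28, 0, 0.2, 0, 0, -0.12, 6, 28, 0, 0.2, 0, 0, -0.12, 6, 28, 0, 0.2, 0, 0, -0.12, 6, 28, 0, 0.2, 0, 0, -0.12, 6, 28, 0, 0.2, 0, 0, -0.12, 6, 28, 0, 0.2, 0, 0, -0.12, 6, 28, 0, 0.2, 0, 0, -0.12, 6, 28, 0, 0.2]
}}

```text
t: 19.95
ee_pos: [0.5913, 0.0047, 0.1752]
orientation: [3.141, -0.0, 0.278]
force: [-0.1, -0.2, -1.8]
grip_width: 0.0509
```

Emit:
{"method": "jog_arm", "body": {
  "rows": [0, 0, -0.004, 2, 1, 0, 0.2, 0, 0, 0, 0, 0, 0, 0.2, 0, 0, 0, 0, 0, 0, 0.2]
}}

```text
t: 20.25
ee_pos: [0.5931, 0.0039, 0.1748]
orientation: [3.141, 0.0, 0.28]
force: [0.8, -0.3, -2.1]
grip_width: 0.051
```

```bash
python3 - <<'E'
from h import *
s=shot('w13')
c=cv2.resize(s['image'][60:260,200:440,::-1],None,fx=3,fy=3,interpolation=cv2.INTER_CUBIC);cv2.imwrite('pics/c21.png',np.clip(c*1.4,0,255).astype(np.uint8))
E
```

```text
t 20.25 p [593.1   3.9 174.8] rpy deg [1.7999e+02 1.0000e-02 1.6070e+01] F [ 0.8 -0.3 -2.1] w 51.0
```

View pics/c21.png

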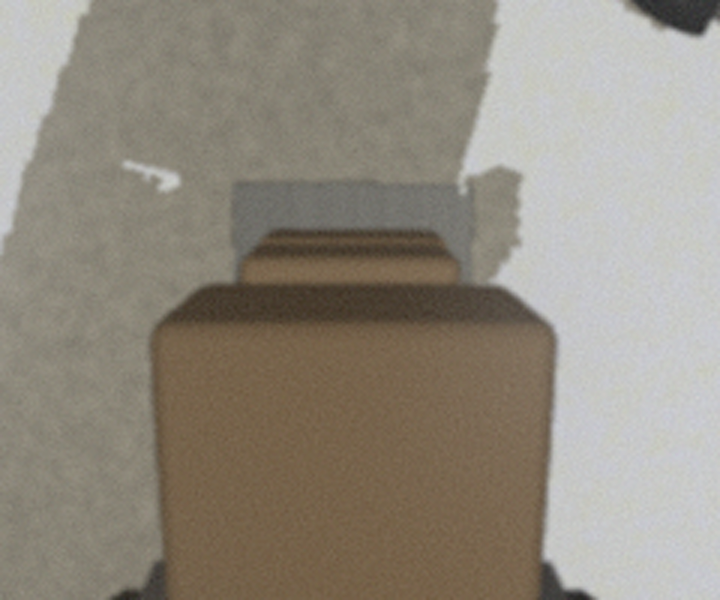

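```bash
python3 - <<'E'
from h import *
s=load('w13'); f=lambda x,y:(200+(x-1)/3,60+(y-1)/3)
print('c2 half end',intool(s,[f(243,255),f(458,255)],86-174.8))
print('c1 end',intool(s,[f(258,246),f(448,246)],46-174.8),intool(s,[f(268,231),f(438,231)],6-174.8))
print('brick bottom',intool(s,[f(205,287),f(505,287)],-26.7),'top',intool(s,[f(155,328),f(552,328)],13.3))
E
```

```text
c2 half end [[ 50.4 -26.6]
 [ 50.4  23.1]]
c1 end [[ 48.9 -27.2]
 [ 48.9  24.8]] [[ 50.1 -28. ]
 [ 50.1  25.7]]
brick bottom [[ 51.2 -25.7]
 [ 51.3  24.1]] top [[ 51.5 -25.7]
 [ 51.5  23.6]]
```

Emit:
{"method": "jog_arm", "body": {
  "rows": [0, 0, 0, -0.3, 0.5, -16, 0.2, 0, 0, 0, 0, 0, -14, 0.2, 0, 0, 0, 0, 0, -14, 0.2, 0, 0, 0, 0, 0, -8, 0.2, 0, 0, 0, 0, 0, 0, 0.2, 0, 0, 0, 0, 0, 0, 0.2]
}}

```text
t: 20.9
ee_pos: [0.5932, 0.0049, 0.1225]
orientation: [-3.142, 0.0, 0.279]
force: [-0.6, -0.4, -1.6]
grip_width: 0.051
```

```bash
python3 - <<'E'
from h import *
s=shot('w14')
c=cv2.resize(s['image'][80:240,220:420,::-1],None,fx=3.6,fy=3.6,interpolation=cv2.INTER_CUBIC);cv2.imwrite('pics/c22.png',np.clip(c*1.4,0,255).astype(np.uint8))
b=shot('sc14','scene'); b=cv2.resize(b['image'][150:250,250:350,::-1],None,fx=5,fy=5,interpolation=cv2.INTER_CUBIC)[:,100:400]
c=shot('sd14','side'); c=cv2.resize(c['image'][150:250,290:390,::-1],None,fx=5,fy=5,interpolation=cv2.INTER_CUBIC)
cv2.imwrite('pics/c23.png',np.clip(np.hstack([b*1.5,c]),0,255).astype(np.uint8))
E
```

```text
t 20.9 p [593.2   4.9 122.5] rpy deg [-1.7999e+02  2.0000e-02  1.6000e+01] F [-0.6 -0.4 -1.6] w 51.0
t 20.95 p [593.5   4.9 122.9] rpy deg [ 1.7999e+02 -3.0000e-02  1.6000e+01] F [-0.6 -0.  -2.3] w 51.0
t 21.0 p [593.6   5.  123.1] rpy deg [ 1.7998e+02 -5.0000e-02  1.6010e+01] F [ 0.2  1.  -1.9] w 51.0
```

View pics/c22.png

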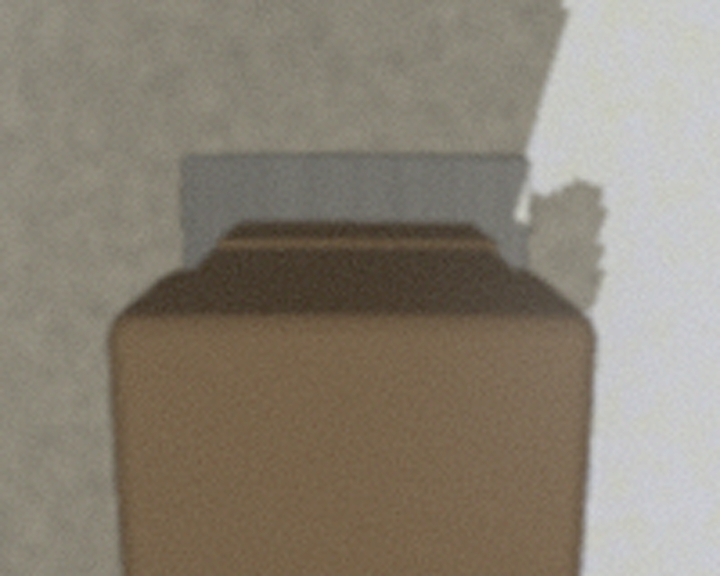

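View pics/c23.png

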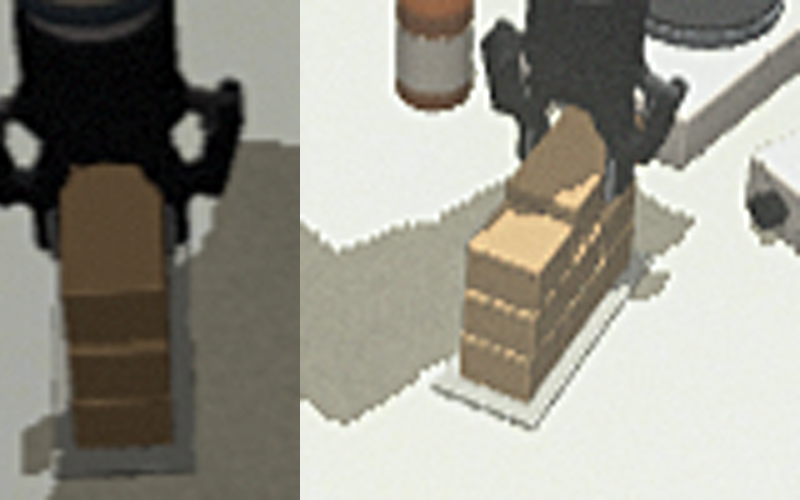

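Brick_a's underside has passed the top of half_b without touching it (no side force). I'll lower the last 10 mm.

Emit:
{"method": "jog_arm", "body": {
  "rows": [0, 0, 0, -0.5, -0.5, -4, 0.2, 0, 0, 0, 0, 0, -3, 0.2, 0, 0, 0, 0, 0, -1.5, 0.2, 0, 0, 0, 0, 0, -1, 0.2, 0, 0, 0, 0, 0, 0, 0.2]
}}

```text
t: 21.55
ee_pos: [0.5926, 0.0045, 0.1129]
orientation: [-3.142, 0.0, 0.279]
force: [0.1, -0.5, -3.2]
grip_width: 0.0511
```

Emit:
{"method": "jog_arm", "body": {
  "rows": [0, 0, 0, 0, 0, -1.2, 0.2, 0, 0, 0, 0, 0, 0, 0.2]
}}

```text
t: 21.75
ee_pos: [0.5927, 0.0045, 0.1127]
orientation: [3.141, -0.0, 0.279]
force: [-1.5, 0.6, 4.7]
grip_width: 0.0514
```

Seated. I'll release it and back straight up, clear of the wall.

Emit:
{"method": "jog_arm", "body": {
  "rows": [0, 0, 0, 0, 0, 0.5, 0.7, 0, 0, 0, 0, 0, 0, 0.85, 0, 0, 0, 0, 0, 0, 0.85, 0, 0, 0, 0, 0, 20, 0.85, 0, 0, 0, 0, 0, 40, 0.9, 0, 0, 0, 0, 0, 40, 1, 0, 0, 0, -20, 35, 20, 1, 0, 0, 0, -25, 40, 0, 1, 0, 0, 0, -25, 40, 0, 1, 0, 0, 0, -25, 40, 0, 1, 0, 0, 0, -10, 20, 0, 1, 0, 0, 0, 0, 0, 0, 1]
}}

```text
t: 22.95
ee_pos: [0.4863, 0.1817, 0.2326]
orientation: [-3.141, -0.0, 0.283]
force: [-0.6, 0.3, -0.2]
grip_width: 0.0854
```

```bash
python3 - <<'E'
from h import *
b=shot('sc15','scene'); b=cv2.resize(b['image'][150:250,250:350,::-1],None,fx=6,fy=6,interpolation=cv2.INTER_CUBIC)[:,120:480]
c=shot('sd15','side'); c=cv2.resize(c['image'][150:250,290:390,::-1],None,fx=6,fy=6,interpolation=cv2.INTER_CUBIC)[:,:430]
cv2.imwrite('pics/c24.png',np.clip(np.hstack([b*1.5,c]),0,255).astype(np.uint8))
cv2.imwrite('pics/sc15b.png',np.clip(load('sc15')['image'][:,:,::-1]*1.4,0,255).astype(np.uint8))
E
```

```text
t 22.95 p [486.3 181.7 232.6] rpy deg [-179.98   -0.     16.21] F [-0.6  0.3 -0.2] w 85.4
t 23.0 p [487.2 180.5 232.6] rpy deg [ 1.7999e+02 -2.0000e-02  1.6170e+01] F [ 0.7 -0.2 -0. ] w 85.4
```

View pics/c24.png

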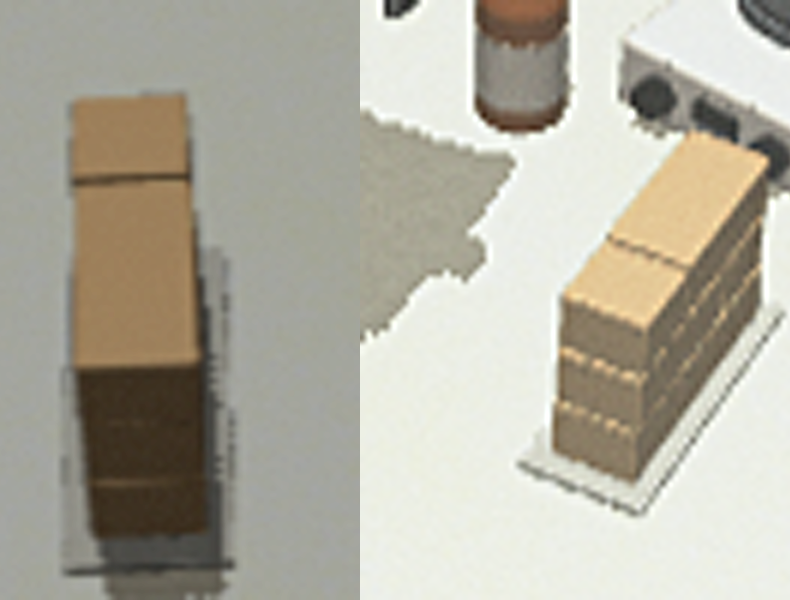

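View pics/sc15b.png

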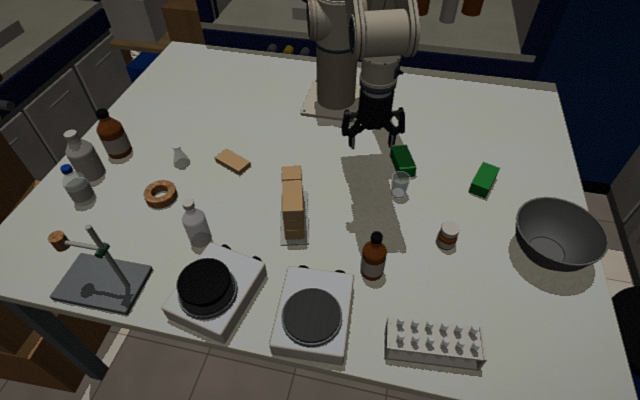

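```bash
python3 - <<'E'
from h import *
O=np.array([566.6,-3.6]); a=np.radians(196); ex=np.array([np.cos(a),np.sin(a)]); ey=np.array([-ex[1],ex[0]])
def foot(P): d=P[:,:2]-O; return np.c_[d@ex,d@ey].round(1)
s=load('sc15'); f=lambda x,y:(250+(x+120-2.5)/6,150+(y-2.5)/6)
for n,q in [('half_b',[(73,98),(186,96),(188,176),(73,178)]),('brick_a',[(78,185),(190,180),(198,361),(77,367)])]:
    F=foot(cast(s,[f(*p) for p in q],.126)*1000); print(n,F.tolist(),F.mean(0))
s=load('sd15'); g=lambda x,y:(290+(x-360-2.5)/6,150+(y-2.5)/6)
for n,q in [('half_b',[(563,294),(646,327),(686,273),(609,239)]),('brick_a',[(614,234),(688,268),(769,158),(695,133)])]:
    F=foot(cast(s,[g(*p) for p in q],.126)*1000); print('side',n,F.tolist(),F.mean(0))
F=foot(cast(s,[g(558,352),g(644,378)],.086)*1000); print('c2 end side',F.tolist())
F=foot(cast(s,[g(553,408),g(638,432)],.046)*1000); print('c1 end side',F.tolist())
print('c2 from sc9',foot(np.array([[542.3,-11.],[619.5,12.1],[514.5,-18.5]])))
E
```

```text
half_b [[77.0, 26.5], [75.1, -24.2], [24.6, -23.9], [26.5, 26.2]] [50.8   1.15]
brick_a [[22.1, 24.0], [22.1, -24.7], [-81.5, -25.4], [-81.7, 23.9]] [-29.75  -0.55]
side half_b [[78.1, -24.8], [79.3, 24.8], [31.1, 24.7], [26.9, -23.6]] [53.85   0.275]
side brick_a [[21.9, -23.1], [27.0, 23.8], [-78.4, 23.3], [-77.9, -22.5]] [-26.85    0.375]
c2 end side [[81.1, -25.0], [76.3, 24.3]]
c1 end side [[84.2, -25.3], [77.8, 23.6]]
c2 from sc9 [[ 25.4   0.4]
 [-55.2  -0.5]
 [ 54.2  -0. ]]
```

All four pieces read within about 3 mm of their places along the wall (averaging the two views) and within 1 mm across it. The bystanders have not moved in the picture, and the arm is clear, so I'm handing in.

```bash
python3 - <<'E'
from bench import env, workorder
o=env.observe(); print(o['t'],abs(o['qd']).max())
print(workorder.hand_in())
E
```

```text
23.05 0.030032016094931904
the job is handed in; nothing more can be done
None
```

I raised the wall to three courses in running bond and handed the job in at 23 s of the 72 s allowed; no verdict was reported.

- **Course 2:** brick_b (whole) sits over the first joint and half_a at the other end.
- **Course 3:** brick_a (whole) and half_b are laid as in the first course. I set every brick down to light contact, about 5–15 N, before letting go.

These are the last camera measurements in the footing's axes. Course 3 is the average of the scene and side views, and course 2 is from the scene view only:

| Brick | x measured (mm) | x wanted (mm) | y measured (mm) |
|---|---|---|---|
| brick_b | 25.4 | 27.5 | 0.4 |
| half_a | -55.2 | -55 | -0.5 |
| half_b | 52.3 | 55 | 0.7 |
| brick_a | -28.3 | -27.5 | 0 |

- **Other checks:** the final pictures show narrow joints and flush faces, and the arm standing clear. By eye, comparing the scene pictures from before and after, the thin brick, glassware, jar, bottles and cork ring are where they started.
- **Disagreement:** the scene and side views differ by about 3 mm along the wall for the top course. half_b reads 50.8 mm in one and 53.9 mm in the other, while the wrist view before release showed it flush to within 1 mm. All of these are inside the 8 mm tolerance.

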